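Lay a straightedge on two landmark pins and an end stop

ROBOT

A 6-joint arm with a two-finger parallel gripper is mounted at the origin on the work surface. World frame = base frame: x ahead of the robot, y to its left, z up, the work surface at z = 0. Lengths are in m, angles in degrees, forces in N, time in s.
With the tool pointing down it reaches from about 0.3 to 0.75 m from the base axis. Payload 8.5 kg.
Tool frame: the origin (TCP) lies midway between the tips of the shut fingers; the grasp point (between the pads) lies 19 mm behind it; y points along the fingers, z is the direction in which the jaws open and shut, and the axes are right-handed (so a half turn about y gives the same grasp; the last joint's range is limited). The gripper opens to 85 mm and grips with 20 to 120 N. Pads are 22 mm wide; open, the fingers measure 114 mm over their backs; the gripper's body (76 mm by 85 mm) begins 54 mm behind the grasp point. The pads swing forward as they close: fully open they stand 13 mm farther back than shut.
Start: joints at [52.981, 21.807, 74.336, -0, 83.858, -12.336], TCP at [0.23, 0.5, 0.231] pointing down, gripper open.
Joint ranges: [-178.18, 178.18], [-50.72, 133.34], [12.68, 142.11], [-81.47, 261.47], [9.98, 163.14], [-165.26, 165.26]. Speed limits (degrees/s): [136.94, 136.94, 180, 180, 180, 180].

INTERFACE

Orientations are given as a 3x3 rotation matrix whose columns are the frame's x, y, z axes.
In Python, from rig import status, imaging, job gives the robot as it stands. The module is installed in compiled form; this text tells all that it offers.
- The arm moves only by the tool jog_arm, never from a script. Its argument "rows" is a list of rows, each an object of numbers: "hand": the opening, from 0 (shut) to 1 (fully open); "dx", "dy", "dz": the shift along the tool's x, y, z in cm; "ax", "ay", "az": the turn, a rotation vector about the tool's x, y, z in degrees. In form: [{"hand": .., "dx": .., "dy": .., "dz": .., "ax": .., "ay": .., "az": ..}, ...]. A call has exactly 5 rows; each row shifts and turns the commanded pose from where the row before left it, along the tool's axes as they then stand; what a row does not reach is not made up. A row lasts 1/12 s, in which the tool goes at most 41.7 mm and 7.16 degrees, less where a joint would pass 70% of its speed; a pose out of reach is approached as far as the arm can. A call is refused whole if a number of a shift passes 4.17 or a number of a turn 7.16, either way. A call with a gripper value outside its range is refused whole. The fingers move at their own pace and stop on an object; "newtons" is the grip in N (left out, the last holds). Time passes only in rows, so rows that do not move let the fingers close, or fill a call up. It gives the time, the measured TCP pose, the force and the opening at its end, in the units of the state.
- status.observe(): the state, without advancing time (a new reading comes with each control period).
- imaging.get_image(name): name is "side" or "top"; returns the picture (420x560x3 uint8, red, green, blue); there is no depth.
- imaging.camera_model(name): a dict with "K" (3x3 intrinsics, pixels), "distortion" ([k1, k2, p1, p2, k3] as OpenCV has them; the pictures are not rectified), "position" and "rotation" of the camera in the world. Camera axes: x right, y down, z forward; pixel columns grow to the right and rows downward; lengths in m; the calibration is good to about 2 mm. A picture is of the moment at which its call begins. camera_model takes no time and is no camera call.
- job.close_job(): hands the job in, once; it reports no verdict.
The state is a dict: "time_s": time; "q": joint angles; "qvel": joint speeds; "joint_efforts": joint torques, N m; "position": TCP position; "tool_rot": TCP orientation; "ft_force": force on the tool from outside, world axes, zero at the start; "wrist_torque": the same for the moment, N m; "grip_width": finger opening in m.
Only numpy, scipy, OpenCV 4.12 (cv2) and the standard library are available. Lean on these libraries where they do the work, as an engineer would, in place of code of your own. Each camera call takes 0.05 s, during which the arm holds its last target.

TASK

On the bone planning board, gently bring the straightedge up until its far long edge touches both landmark pins at once, and then slide it lengthwise along the pins until its end also touches the round stop post; each time let it press on every pin or post it touches with about 3 to 5 N for half a second, never with more than 7 N, as they are delicate. Then let go, leaving it flat on the board against all three, and leave the other things where they are.

Things in the scene. Friction and masses are not known exactly. Their poses are not given: they have to be found in the camera images.
- board: Dark grey planning board, fixed, 280 (its x) x 420 (its y) x 12 mm thick, lying on the table. Origin: centre of its underside; z up. It carries a fixed ivory bone model, up to 31 mm high above the board, on the strip from 77 to 133 mm beyond its centre (+x).
- rule: The loose aluminium straightedge, lying on the board on the robot's side of the pins: 40 mm wide (its x), 280 mm long (its y), 6 mm thick, about 0.28 kg. Origin: centre of its underside; z up. Its far long edge, which goes against the pins, is at x = +20 mm; its square ends are at y = +140 and -140 mm. A black grip block stands on its middle: 22 mm (x) by 50 mm (y), from 6 to 40 mm above the underside.
- rule_grip (a point): Centre of the black grip block on the straightedge, half-way up the block (23 mm above the straightedge's underside, 17 mm below the block's top).
- pin_left: Left (+y) landmark pin: a fixed rigid upright steel pin, 8 mm diameter, 16 mm high above the board, in a thin look-only washer; origin on its axis at the board's top. The pins stand 100 to 145 mm apart.
- pin_right: Right (-y) landmark pin, the same as the left one; origin on its axis at the board's top.
- pin_left_axis (a point): Point on the left pin's axis, 3 mm above the board's top (half-way up the straightedge's edge).
- pin_right_axis (a point): Point on the right pin's axis, 3 mm above the board's top.
- stop: The stop post: a fixed rigid round steel post, 24 mm diameter, 22 mm high (25 mm with its dark button), beyond either the left or the right end of the straightedge; origin on its axis at the board's top.
- stop_axis (a point): Point on the stop post's axis, 3 mm above the board's top.
- tin: A small square steel tin, 26 x 26 x 20 mm, loose on the board beyond the end of the straightedge opposite the stop post; leave it alone. Origin: centre of its underside.
- jar: A closed jar, 56 mm diameter, 85 mm high, loose on the table to the left; leave it alone. Origin: centre of its underside.
- bowl: A steel bowl, 100 mm diameter, 45 mm high, loose on the table to the right; leave it alone. Origin: centre of its underside.

How it is judged (in metres and radians):
On the way, in this order (a step that is already met when the one before it is completed fails the run):
1. the straightedge touches both pins at once (over 2 N on each) (contact force between rule and pin_left above 2 N and contact force between rule and pin_right above 2 N and x of pin_left_axis in the frame of rule between 0.0215 and 0.0255 m and x of pin_right_axis in the frame of rule between 0.0215 and 0.0255 m), for 0.3 s.
2. the straightedge touches both pins and, with its end, the stop post at once (over 2 N on each) (all of step 1 and contact force between rule and stop above 2 N and (y of stop_axis in the frame of rule between 0.149 and 0.154 m or y of stop_axis in the frame of rule between -0.154 and -0.149 m)), for 0.3 s.
At the end, for the whole second after the job is handed in: The straightedge lies flat on the board at rest, its far long edge within 1.5 mm of touching both pins and its end within 2 mm of touching the stop post (x of pin_left_axis in the frame of rule between 0.0215 and 0.0255 m and x of pin_right_axis in the frame of rule between 0.0215 and 0.0255 m and (y of stop_axis in the frame of rule between 0.149 and 0.154 m or y of stop_axis in the frame of rule between -0.154 and -0.149 m) and angle between rule's own z axis and vertical below 0.03 rad and z of rule in the frame of board below 0.014 m and linear speed of rule below 0.01 m/s).
It fails at once if the straightedge pushes a pin or the stop post with more than 7 N (contact force between rule and pin_left above 7 N or contact force between rule and pin_right above 7 N or contact force between rule and stop above 7 N).
It fails at once if the tin, the jar or the bowl is moved more than 10 mm (distance of any of tin, jar, bowl from where it was at the start of the episode above 0.01 m).
It also fails if it takes over 72 s, if anything falls off the work surface, if the arm or the gripper's body presses on something with over 40 N, if the wrist force passes 120 N, or if a joint passes its speed limit or range.

## Working session

There is one attempt and no reset: what is moved stays moved. The work goes in short steps, Python scripts to look and compute and a tool call to move; the robot and the scene stay as the last step left them, time stands still between calls to the robot, and variables do not carry over. Pictures are saved under pics/ and viewed, and the job is handed in when it is done.

Besides the shell and the picture viewer there is one more tool, called after "Emit:" by a JSON object that holds its "api" and its "payload", one argument or row to a line. jog_arm: Moves the arm, as the interface text tells. Its arguments: {"type":"object","properties":{"rows":{"type":"array"},"newtons":{"type":"number"}},"required":["rows"]}

```bash
mkdir -p pics; ls; python3 - <<'E'
from rig import status, imaging
import cv2, numpy as np
np.set_printoptions(precision=4,suppress=True)
for n in("top","side"):
    im=imaging.get_image(n); cv2.imwrite(f"pics/{n}0.png",im[:,:,::-1])
    m=imaging.camera_model(n); print(n,m)
print(status.observe())
E
```

```text
pics
top {'K': array([[388.115 ,   0.    , 277.0196],
       [  0.    , 388.115 , 209.7046],
       [  0.    ,   0.    ,   1.    ]]), 'distortion': array([-0.0038,  0.    ,  0.    ,  0.    ,  0.    ]), 'position': array([0.2974, 0.0159, 1.1511]), 'rotation': array([[-0.1068, -0.9664,  0.2338],
       [-0.9943,  0.1046, -0.0219],
       [-0.0033, -0.2348, -0.972 ]])}
side {'K': array([[463.2073,   0.    , 270.7203],
       [  0.    , 463.2073, 208.6012],
       [  0.    ,   0.    ,   1.    ]]), 'distortion': array([-0.1164,  0.    ,  0.    ,  0.    ,  0.    ]), 'position': array([-0.0818, -0.9123,  0.7049]), 'rotation': array([[ 0.8168, -0.2983,  0.4938],
       [-0.5768, -0.4033,  0.7104],
       [-0.0127, -0.8651, -0.5015]])}
{'time_s': 0.1, 'q': array([ 52.9816,  21.8393,  74.3766,   0.0012,  83.8576, -12.3354]), 'qvel': array([ 0.0397, -0.0683, -0.0368,  0.0692,  0.0843,  0.0387]), 'joint_efforts': array([  0.0046, -44.9214, -23.1656,  -0.0001,   0.0037,  -0.    ]), 'position': array([0.2295, 0.4996, 0.2308]), 'tool_rot': array([[ 0.9086, -0.0008,  0.4176],
       [-0.4176, -0.001 ,  0.9086],
       [-0.0003, -1.    , -0.0012]]), 'ft_force': array([-0.376 , -0.5282,  0.1087]), 'wrist_torque': array([0.0355, 0.0263, 0.0224]), 'grip_width': 0.08479152172759222}
```

View pics/top0.png

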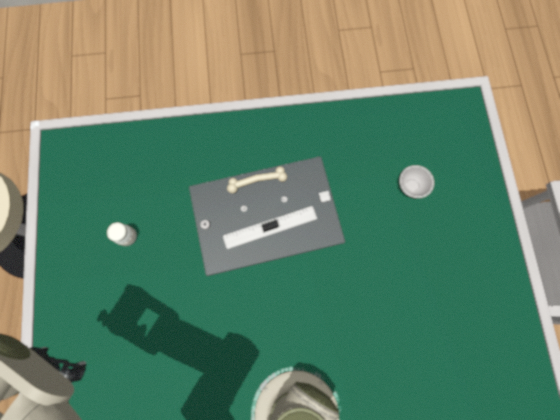

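View pics/side0.png

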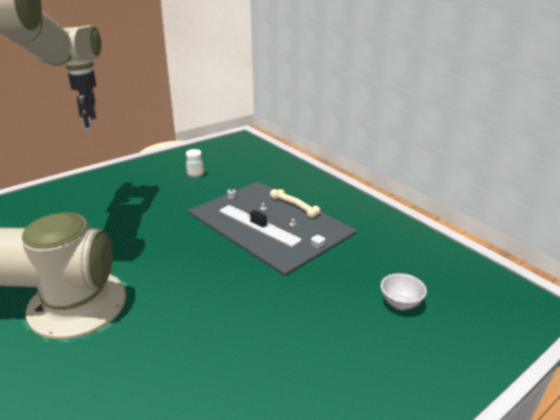

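The top view shows the board around (267,215). The rule runs from (224,240) to (316,215) with its grip at (270,226), and the pins are at (244,209) and (284,199). The stop is at (205,224) on the left, the tin at (325,196), the jar at (122,233) and the bowl at (417,182). The side view agrees with this layout. Next I'll enlarge both.

```bash
python3 - <<'E'
import cv2
a=cv2.imread("pics/top0.png")[150:280,180:350]; b=cv2.imread("pics/side0.png")[175:270,180:360]
cv2.imwrite("pics/top0c.png",cv2.resize(a[10:125],None,fx=4.7,fy=4.7,interpolation=cv2.INTER_CUBIC))
cv2.imwrite("pics/side0c.png",cv2.resize(b,None,fx=4.4,fy=4.4,interpolation=cv2.INTER_CUBIC))
E
```

```text
(no output)
```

View pics/top0c.png

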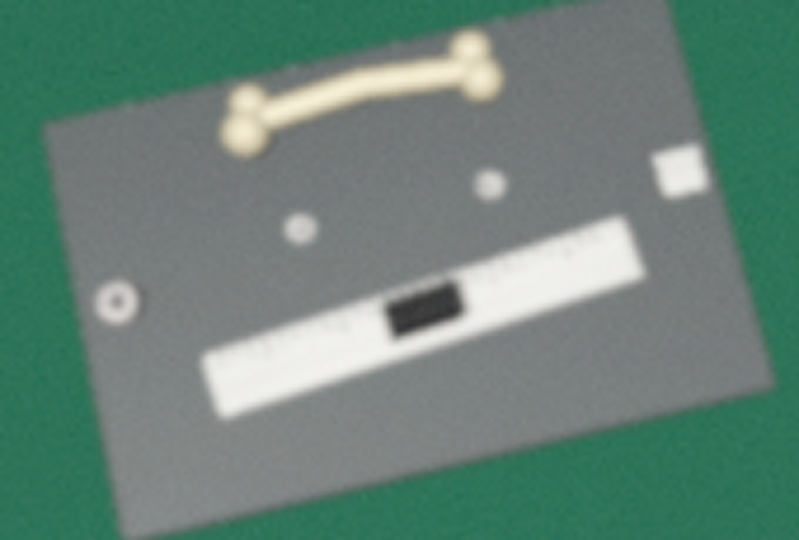

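View pics/side0c.png

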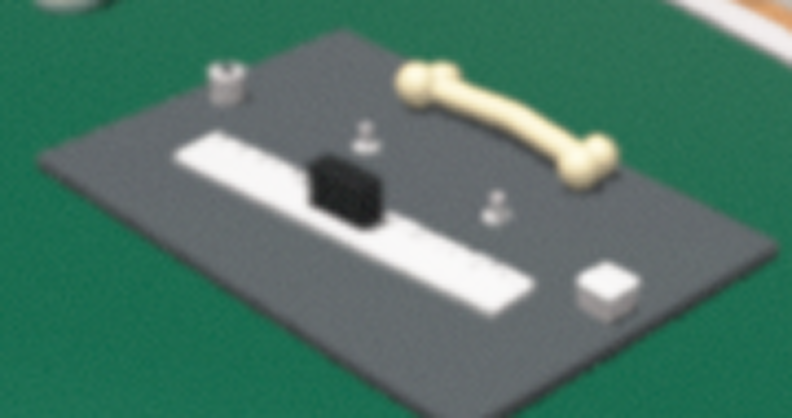

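```bash
cat > h.py <<'E'
import numpy as np, cv2
from rig import imaging
np.set_printoptions(precision=4,suppress=True)
M={n:imaging.camera_model(n) for n in("top","side")}
def ray(n,p):
    m=M[n]; q=cv2.undistortPoints(np.array([[p]],float),m['K'],m['distortion'])[0,0]
    return m['position'],m['rotation']@np.array([q[0],q[1],1])
def atz(n,p,z):
    o,d=ray(n,p); return o+d*(z-o[2])/d[2]
def tri(pt,ps):
    o1,d1=ray("top",pt);o2,d2=ray("side",ps)
    s=np.linalg.lstsq(np.c_[d1,-d2],o2-o1,rcond=None)[0]
    a,b=o1+s[0]*d1,o2+s[1]*d2
    return (a+b)/2,np.linalg.norm(a-b)
def proj(n,P):
    m=M[n]; R=m['rotation'].T
    return cv2.projectPoints(np.array(P,float).reshape(-1,3),cv2.Rodrigues(R)[0],-R@m['position'],m['K'],m['distortion'])[0][:,0]
E
python3 - <<'E'
from h import *
T=lambda c:((c[0]+.5)/4.7-.5+180,(c[1]+.5)/4.7-.5+160)
S=lambda c:((c[0]+.5)/4.4-.5+180,(c[1]+.5)/4.4-.5+175)
pts=dict(FL=((202,353),(217,131),.018),FR=((625,216),(535,285),.018),NR=((645,277),(493,316),.018),NL=((222,419),(173,155),.018),
 stop=((117,300),(227,68),.036),pl=((300,227),(366,126),.026),pr=((489,184),(497,196),.026),
 gripTopFL=((385,303),(312,160),.052),gripNR=((464,312),(380,193),.052),
 tin=((680,172),(608,281),.032),
 bFL=((45,124),(345,30),.012),bNL=((123,538),(38,158),.012),bFR=((668,-5),(778,243),.012))
R={}
for k,(a,b,z) in pts.items():
    P,e=tri(T(a),S(b)); R[k]=P
    print(k,P,"gap%.4f"%e,"top@z",atz("top",T(a),z)[:2],"side@z",atz("side",S(b),z)[:2])
c=(R['FL']+R['FR']+R['NL']+R['NR'])/4;print(c,R['FL']-R['FR'],np.linalg.norm(R['FL']-R['FR']),np.linalg.norm(R['FL']-R['NL']),np.linalg.norm(R['pl']-R['pr']))
E
```

```text
FL [0.5109 0.1594 0.0159] gap0.0023 top@z [0.5115 0.1587] side@z [0.508  0.1565]
FR [ 0.5704 -0.117   0.015 ] gap0.0032 top@z [ 0.5711 -0.1174] side@z [ 0.5658 -0.1202]
NR [ 0.5307 -0.1253  0.0128] gap0.0010 top@z [ 0.5301 -0.1249] side@z [ 0.5255 -0.1312]
NL [0.469  0.1496 0.0157] gap0.0003 top@z [0.4685 0.1494] side@z [0.4673 0.1459]
stop [0.5477 0.2074 0.0328] gap0.0005 top@z [0.5473 0.2067] side@z [0.5445 0.202 ]
pl [0.585  0.0893 0.0263] gap0.0017 top@z [0.5843 0.0897] side@z [0.5861 0.0896]
pr [ 0.6013 -0.0337  0.0249] gap0.0034 top@z [ 0.5994 -0.0328] side@z [ 0.602  -0.0353]
gripTopFL [0.5198 0.0429 0.0461] gap0.0119 top@z [0.5241 0.0402] side@z [0.5082 0.0354]
gripNR [ 0.5208 -0.0106  0.0437] gap0.0131 top@z [ 0.5133 -0.0074] side@z [ 0.52   -0.0233]
tin [ 0.5935 -0.1548  0.0285] gap0.0000 top@z [ 0.5926 -0.1543] side@z [ 0.59   -0.1587]
bFL [0.6768 0.2513 0.0061] gap0.0002 top@z [0.6747 0.2502] side@z [0.6705 0.2415]
bNL [0.4021 0.2183 0.0044] gap0.0020 top@z [0.4023 0.2166] side@z [0.3959 0.2065]
bFR [ 0.7213 -0.1669  0.012 ] gap0.0038 top@z [ 0.7195 -0.1659] side@z [ 0.7236 -0.1672]
[0.5202 0.0167 0.0148] [-0.0595  0.2764  0.001 ] 0.28271157200523234 0.04298203414413595 0.12408245671959921
```

```bash
cat > plan.py <<'E'
import numpy as np
from scipy.spatial.transform import Rotation as Ro
from rig import status
np.set_printoptions(precision=4,suppress=True)
def Rt(yaw):
    a=np.radians(yaw); z=np.array([np.cos(a),np.sin(a),0]); y=np.array([0,0,-1.]); return np.c_[np.cross(y,z),y,z]
def plan(p,yaw,n):
    s=status.observe(); P=s['position'].copy(); R=s['tool_rot'].copy(); p=np.array(p)
    rv=Ro.from_matrix(R.T@Rt(yaw)).as_rotvec()/n; d=(p-P)/n
    for i in range(n):
        print(np.round(100*R.T@d,2),np.round(np.degrees(rv),2)); R=R@Ro.from_rotvec(rv).as_matrix()
def st():
    s=status.observe(); R=s['tool_rot']
    print("t",round(s['time_s'],2),"p",s['position'],"yaw",round(np.degrees(np.arctan2(R[1,2],R[0,2])),2),"F",s['ft_force'],"M",s['wrist_torque'],"w",round(s['grip_width'],4),"tilt",R[2])
E
python3 -c "
from plan import *
plan([.5205,.0165,.15],12.3,15)"
```

```text
[ 3.11  0.54 -2.12] [0.   3.53 0.  ]
[ 3.23  0.54 -1.92] [0.   3.53 0.  ]
[ 3.34  0.54 -1.72] [0.   3.53 0.  ]
[ 3.44  0.54 -1.51] [0.   3.53 0.  ]
[ 3.53  0.54 -1.29] [0.   3.53 0.  ]
[ 3.6   0.54 -1.07] [0.   3.53 0.  ]
[ 3.66  0.54 -0.85] [0.   3.53 0.  ]
[ 3.71  0.54 -0.62] [0.   3.53 0.  ]
[ 3.74  0.54 -0.39] [0.   3.53 0.  ]
[ 3.76  0.54 -0.16] [0.   3.53 0.  ]
[3.76 0.54 0.07] [0.   3.53 0.  ]
[3.75 0.54 0.3 ] [0.   3.53 0.  ]
[3.72 0.54 0.53] [0.   3.53 0.  ]
[3.68 0.54 0.76] [0.   3.53 0.  ]
[3.63 0.54 0.99] [0.   3.53 0.  ]
```

Emit:
{"api": "jog_arm", "payload": {
  "rows": [
    {"hand": 1, "dx": 3.11, "dy": 0.1, "dz": -2.12, "ax": 0, "ay": 3.5, "az": 0},
    {"hand": 1, "dx": 3.23, "dy": 0.1, "dz": -1.92, "ax": 0, "ay": 3.5, "az": 0},
    {"hand": 1, "dx": 3.34, "dy": 0.1, "dz": -1.72, "ax": 0, "ay": 3.5, "az": 0},
    {"hand": 1, "dx": 3.44, "dy": 0.1, "dz": -1.51, "ax": 0, "ay": 3.5, "az": 0},
    {"hand": 1, "dx": 3.53, "dy": 0.1, "dz": -1.29, "ax": 0, "ay": 3.5, "az": 0}
  ]
}}

```text
time_s: 0.52
position: [0.3271, 0.3372, 0.2261]
tool_rot: [[0.739, -0.0, 0.673], [-0.673, -0.0, 0.739], [-0.0, -1.0, -0.0]]
ft_force: [1.0, 0.3, 0.6]
grip_width: 0.0855
```

Emit:
{"api": "jog_arm", "payload": {
  "rows": [
    {"hand": 1, "dx": 3.6, "dy": 0.1, "dz": -1.07, "ax": 0, "ay": 3.5, "az": 0},
    {"hand": 1, "dx": 3.66, "dy": 0.2, "dz": -0.85, "ax": 0, "ay": 3.5, "az": 0},
    {"hand": 1, "dx": 3.71, "dy": 0.3, "dz": -0.62, "ax": 0, "ay": 3.5, "az": 0},
    {"hand": 1, "dx": 3.74, "dy": 0.5, "dz": -0.39, "ax": 0, "ay": 3.5, "az": 0},
    {"hand": 1, "dx": 3.76, "dy": 0.5, "dz": -0.16, "ax": 0, "ay": 3.5, "az": 0}
  ]
}}

```text
time_s: 0.93
position: [0.425, 0.1765, 0.2101]
tool_rot: [[0.502, -0.0, 0.865], [-0.865, 0.0, 0.502], [-0.0, -1.0, -0.0]]
ft_force: [1.1, 0.4, 0.3]
grip_width: 0.0854
```

```bash
python3 -c "
from plan import *
st();plan([.5205,.0165,.13],12.3,5)"
```

```text
t 0.93 p [0.425  0.1765 0.2101] yaw 30.14 F [1.119  0.4467 0.2898] M [-0.0044  0.0147 -0.027 ] w 0.0854 tilt [-0.0001 -1.     -0.    ]
[3.73 1.6  0.05] [ 0.    3.57 -0.  ]
[3.72 1.6  0.28] [ 0.    3.57 -0.  ]
[3.69 1.6  0.51] [ 0.    3.57 -0.  ]
[3.65 1.6  0.74] [ 0.    3.57 -0.  ]
[3.6  1.6  0.96] [ 0.    3.57 -0.  ]
```

Emit:
{"api": "jog_arm", "payload": {
  "rows": [
    {"hand": 1, "dx": 3.7, "dy": 1.6, "dz": 0.05, "ax": 0, "ay": 3.5, "az": 0},
    {"hand": 1, "dx": 3.7, "dy": 1.6, "dz": 0.28, "ax": 0, "ay": 3.5, "az": 0},
    {"hand": 1, "dx": 3.6, "dy": 1.6, "dz": 0.51, "ax": 0, "ay": 3.5, "az": 0},
    {"hand": 1, "dx": 3.5, "dy": 1.6, "dz": 0.74, "ax": 0, "ay": 3.5, "az": 0},
    {"hand": 1, "dx": 2.5, "dy": 1.2, "dz": 0.7, "ax": 0, "ay": 3.5, "az": 0}
  ]
}}

```text
time_s: 1.35
position: [0.515, 0.0287, 0.1328]
tool_rot: [[0.217, -0.001, 0.976], [-0.976, -0.0, 0.217], [-0.0, -1.0, -0.001]]
ft_force: [0.2, 0.8, 0.3]
grip_width: 0.0854
```

```bash
python3 -c "
from plan import *
from rig import imaging
import cv2
for n in('top','side'):
  im=imaging.get_image(n)[:,:,::-1]
  c=im[150:270,180:350] if n=='top' else im[130:270,170:360]
  cv2.imwrite(f'pics/{n}1.png',cv2.resize(c,None,fx=4,fy=4,interpolation=cv2.INTER_CUBIC))
st();plan([.5205,.0165,.09],12.3,5)"
```

```text
t 1.45 p [0.515  0.0283 0.132 ] yaw 12.49 F [ 0.5022 -0.0695  0.5088] M [ 0.0021 -0.0155 -0.0516] w 0.085 tilt [-0.0008 -1.     -0.0032]
[0.26 0.84 0.06] [ 0.04  0.04 -0.01]
[0.26 0.84 0.06] [ 0.04  0.04 -0.01]
[0.26 0.84 0.06] [ 0.04  0.04 -0.01]
[0.25 0.84 0.06] [ 0.04  0.04 -0.01]
[0.25 0.84 0.06] [ 0.04  0.04 -0.01]
```

View pics/side1.png

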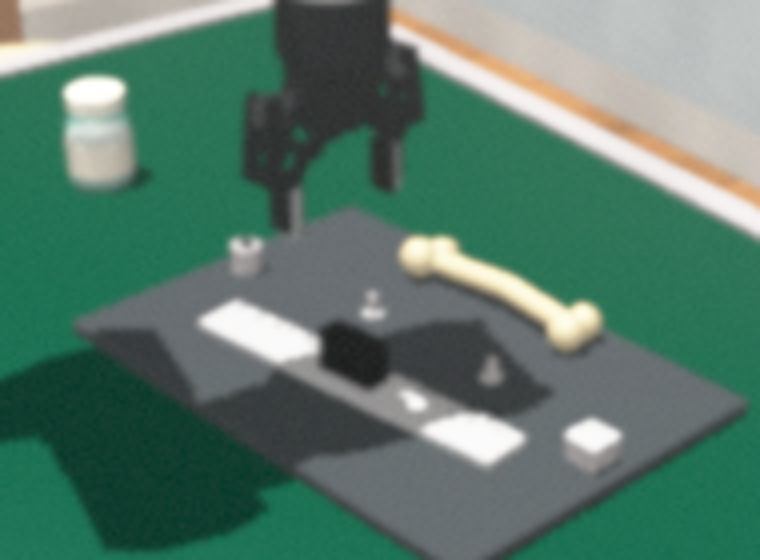

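The side picture shows the open fingers at (284,215) and (392,185), straddling the block at (355,355) in line above it. I'll go down now.

Emit:
{"api": "jog_arm", "payload": {
  "rows": [
    {"hand": 1, "dx": 0.3, "dy": 1.2, "dz": 0.06},
    {"hand": 1, "dx": 0.3, "dy": 1.2, "dz": 0.06},
    {"hand": 1, "dx": 0.3, "dy": 1.2, "dz": 0.06},
    {"hand": 1, "dx": 0.2, "dy": 1.2, "dz": 0.06},
    {"hand": 1, "dx": 0.2, "dy": 1.2, "dz": 0.06}
  ]
}}

```text
invalid input at $.rows[0]: expected keys hand, dx, dy, dz, ax, ay, az
```

Emit:
{"api": "jog_arm", "payload": {
  "rows": [
    {"hand": 1},
    {"hand": 1},
    {"hand": 1},
    {"hand": 1},
    {"hand": 1}
  ]
}}

```text
invalid input at $.rows[0]: expected keys hand, dx, dy, dz, ax, ay, az
```

```bash
python3 -c "
from plan import *
from rig import imaging
import cv2
for n in('top','side'):
  im=imaging.get_image(n)[:,:,::-1]
  c=im[150:270,180:350] if n=='top' else im[130:270,170:360]
  cv2.imwrite(f'pics/{n}2.png',cv2.resize(c,None,fx=4,fy=4,interpolation=cv2.INTER_CUBIC))
st();plan([.5205,.0165,.027],12.3,5)"
```

```text
t 1.55 p [0.514  0.0312 0.1339] yaw 12.81 F [0.4815 0.194  0.6969] M [ 0.0014 -0.0212 -0.0031] w 0.0856 tilt [-0.0008 -1.     -0.0014]
[0.32 2.14 0.07] [ 0.02  0.1  -0.01]
[0.32 2.14 0.07] [ 0.02  0.1  -0.01]
[0.32 2.14 0.07] [ 0.02  0.1  -0.01]
[0.32 2.14 0.07] [ 0.02  0.1  -0.01]
[0.32 2.14 0.07] [ 0.02  0.1  -0.01]
```

View pics/side2.png

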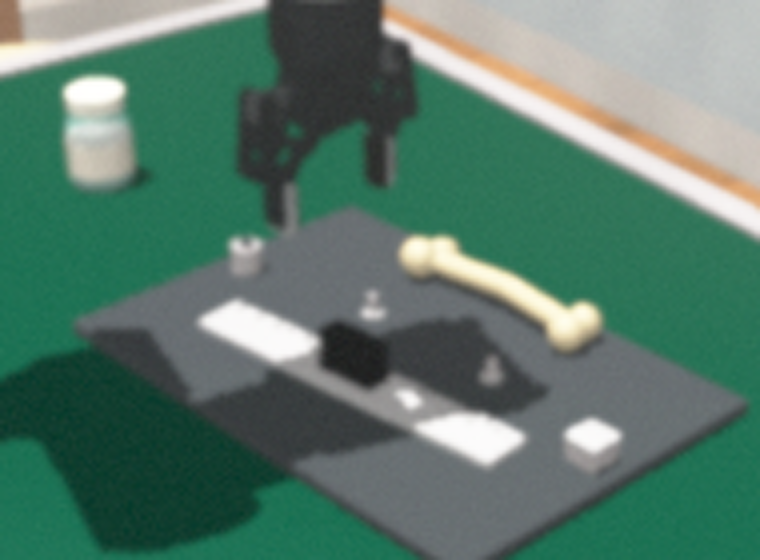

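View pics/top2.png

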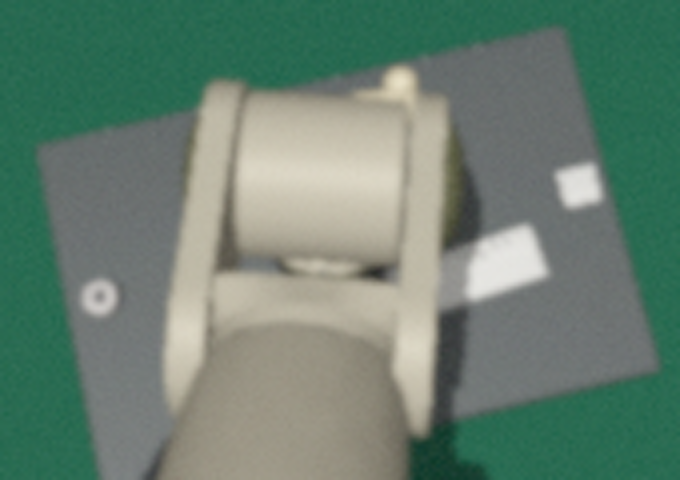

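The move was refused because every row needs all its keys, so the arm hasn't moved. The pictures show the same scene, and the top view is blocked by the arm. I'm sending the move again.

Emit:
{"api": "jog_arm", "payload": {
  "rows": [
    {"hand": 1, "dx": 0.3, "dy": 1.2, "dz": 0.07, "ax": 0, "ay": 0.1, "az": 0},
    {"hand": 1, "dx": 0.3, "dy": 1.2, "dz": 0.07, "ax": 0, "ay": 0.1, "az": 0},
    {"hand": 1, "dx": 0.3, "dy": 1.2, "dz": 0.07, "ax": 0, "ay": 0.1, "az": 0},
    {"hand": 1, "dx": 0.3, "dy": 1.2, "dz": 0.07, "ax": 0, "ay": 0.1, "az": 0},
    {"hand": 1, "dx": 0.3, "dy": 1.0, "dz": 0.07, "ax": 0, "ay": 0.1, "az": 0}
  ]
}}

```text
time_s: 1.97
position: [0.5205, 0.0187, 0.0764]
tool_rot: [[0.216, 0.0, 0.976], [-0.976, 0.0, 0.216], [0.0, -1.0, 0.0]]
ft_force: [-0.1, -0.6, -0.1]
grip_width: 0.0854
```

Emit:
{"api": "jog_arm", "payload": {
  "rows": [
    {"hand": 1, "dx": 0, "dy": 0, "dz": 0, "ax": 0, "ay": 0, "az": 0},
    {"hand": 1, "dx": 0, "dy": 0, "dz": 0, "ax": 0, "ay": 0, "az": 0},
    {"hand": 1, "dx": 0, "dy": 0, "dz": 0, "ax": 0, "ay": 0, "az": 0},
    {"hand": 1, "dx": 0, "dy": 0, "dz": 0, "ax": 0, "ay": 0, "az": 0},
    {"hand": 1, "dx": 0, "dy": 0, "dz": 0, "ax": 0, "ay": 0, "az": 0}
  ]
}}

```text
time_s: 2.38
position: [0.5212, 0.0176, 0.077]
tool_rot: [[0.214, 0.001, 0.977], [-0.977, -0.0, 0.214], [0.0, -1.0, 0.001]]
ft_force: [0.3, -0.3, 0.3]
grip_width: 0.0854
```

```bash
python3 -c "
from plan import *
from rig import imaging
import cv2
for n in ['side']:
  im=imaging.get_image(n)[:,:,::-1]
  c=im[130:270,170:360]
  cv2.imwrite(f'pics/{n}3.png',cv2.resize(c,None,fx=4,fy=4,interpolation=cv2.INTER_CUBIC))
st();plan([.5205,.0165,.027],12.3,5)"
```

```text
t 2.43 p [0.5211 0.0175 0.0768] yaw 12.33 F [0.6552 0.1107 0.0887] M [ 0.0544 -0.0253  0.0014] w 0.0856 tilt [ 0.0003 -1.      0.0009]
[ 0.02  1.   -0.02] [-0.01  0.01  0.  ]
[ 0.02  1.   -0.02] [-0.01  0.01  0.  ]
[ 0.02  1.   -0.02] [-0.01  0.01  0.  ]
[ 0.02  1.   -0.02] [-0.01  0.01  0.  ]
[ 0.02  1.   -0.02] [-0.01  0.01  0.  ]
```

View pics/side3.png

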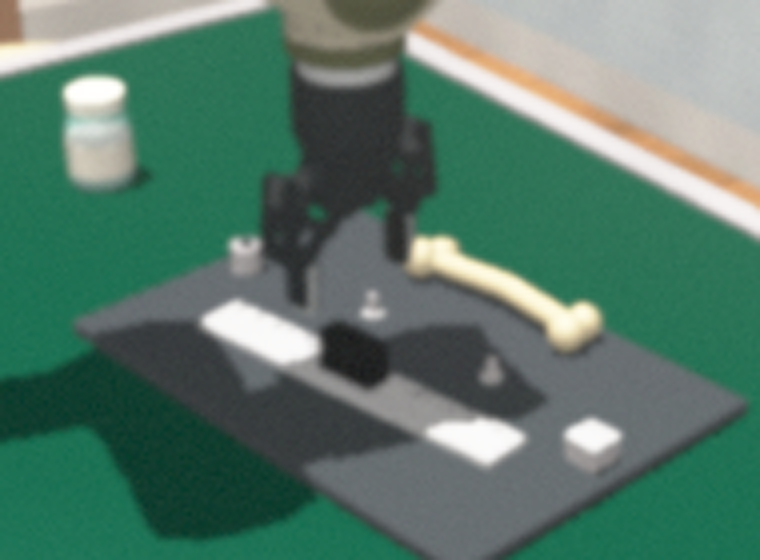

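The fingers are centred over the block at (355,350), with the tips just above it. Lowering straight down.

Emit:
{"api": "jog_arm", "payload": {
  "rows": [
    {"hand": 1, "dx": 0.02, "dy": 1.0, "dz": 0, "ax": 0, "ay": 0, "az": 0},
    {"hand": 1, "dx": 0.02, "dy": 1.0, "dz": 0, "ax": 0, "ay": 0, "az": 0},
    {"hand": 1, "dx": 0.02, "dy": 1.0, "dz": 0, "ax": 0, "ay": 0, "az": 0},
    {"hand": 1, "dx": 0.02, "dy": 1.0, "dz": 0, "ax": 0, "ay": 0, "az": 0},
    {"hand": 1, "dx": 0, "dy": 0.9, "dz": 0, "ax": 0, "ay": 0, "az": 0}
  ]
}}

```text
time_s: 2.85
position: [0.5211, 0.0166, 0.0265]
tool_rot: [[0.213, -0.0, 0.977], [-0.977, -0.0, 0.213], [-0.0, -1.0, -0.0]]
ft_force: [-0.2, 0.4, -0.1]
grip_width: 0.0853
```

Emit:
{"api": "jog_arm", "payload": {
  "rows": [
    {"hand": 0.35, "dx": 0, "dy": 0, "dz": 0, "ax": 0, "ay": 0, "az": 0},
    {"hand": 0.35, "dx": 0, "dy": 0, "dz": 0, "ax": 0, "ay": 0, "az": 0},
    {"hand": 0.35, "dx": 0, "dy": 0, "dz": 0, "ax": 0, "ay": 0, "az": 0},
    {"hand": 0.35, "dx": 0, "dy": 0, "dz": 0, "ax": 0, "ay": 0, "az": 0},
    {"hand": 0.35, "dx": 0, "dy": 0, "dz": 0, "ax": 0, "ay": 0, "az": 0}
  ],
  "newtons": 40
}}

```text
time_s: 3.27
position: [0.5214, 0.0166, 0.0278]
tool_rot: [[0.213, 0.001, 0.977], [-0.977, -0.0, 0.213], [0.0, -1.0, 0.001]]
ft_force: [0.1, 1.1, -1.1]
grip_width: 0.0302
```

```bash
python3 -c "
from plan import *
from rig import imaging
import cv2
for n in ['side']:
  im=imaging.get_image(n)[:,:,::-1]
  c=im[130:270,170:360]
  cv2.imwrite(f'pics/{n}4.png',cv2.resize(c,None,fx=4,fy=4,interpolation=cv2.INTER_CUBIC))
st()"
```

```text
t 3.32 p [0.5214 0.0166 0.0277] yaw 12.32 F [-0.473   0.8968  0.2908] M [-0.0168 -0.0166 -0.0016] w 0.03 tilt [ 0.0003 -1.      0.0008]
```

View pics/side4.png

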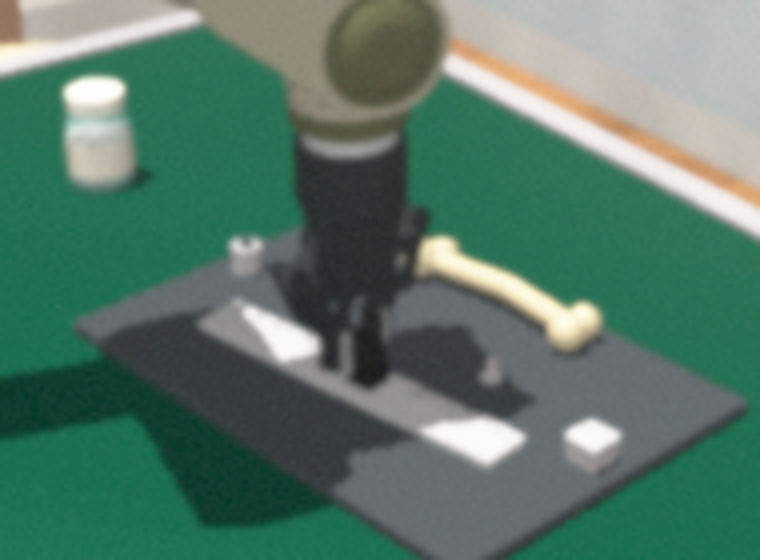

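The fingers are around the block at (355,360). Closing with a gentle grip.

Emit:
{"api": "jog_arm", "payload": {
  "rows": [
    {"hand": 0.1, "dx": 0, "dy": 0, "dz": 0, "ax": 0, "ay": 0, "az": 0},
    {"hand": 0.1, "dx": 0, "dy": 0, "dz": 0, "ax": 0, "ay": 0, "az": 0},
    {"hand": 0.1, "dx": 0, "dy": 0, "dz": 0, "ax": 0, "ay": 0, "az": 0},
    {"hand": 0.1, "dx": 0, "dy": 0, "dz": 0, "ax": 0, "ay": 0, "az": 0},
    {"hand": 0.1, "dx": 0, "dy": 0, "dz": 0, "ax": 0, "ay": 0, "az": 0}
  ],
  "newtons": 40
}}

```text
time_s: 3.73
position: [0.5213, 0.0166, 0.0277]
tool_rot: [[0.213, 0.001, 0.977], [-0.977, -0.0, 0.213], [0.0, -1.0, 0.001]]
ft_force: [-1.0, 0.5, 4.8]
grip_width: 0.0211
```

```bash
python3 -c "
from plan import *
from rig import imaging
for i in range(3): st(); imaging.get_image('side')
"
```

```text
t 3.73 p [0.5213 0.0166 0.0277] yaw 12.32 F [-1.0384  0.5304  4.8351] M [0.0219 0.2296 0.0115] w 0.0211 tilt [ 0.0003 -1.      0.0005]
t 3.78 p [0.5213 0.0166 0.0277] yaw 12.32 F [-2.0314  1.3986  4.7679] M [0.0165 0.2678 0.0714] w 0.0213 tilt [ 0.0003 -1.      0.0005]
t 3.83 p [0.5213 0.0166 0.0278] yaw 12.32 F [-2.0048  0.0368  5.2879] M [-0.0018  0.2517  0.0204] w 0.0214 tilt [ 0.0003 -1.      0.0006]
```

Gripped at 21 mm, and the rule is pressing on the board with about 5 N. I'll lift it about 1 mm so board friction doesn't disturb the force readings.

Emit:
{"api": "jog_arm", "payload": {
  "rows": [
    {"hand": 0.1, "dx": 0, "dy": -0.03, "dz": 0, "ax": 0, "ay": 0, "az": 0},
    {"hand": 0.1, "dx": 0, "dy": -0.03, "dz": 0, "ax": 0, "ay": 0, "az": 0},
    {"hand": 0.1, "dx": 0, "dy": -0.03, "dz": 0, "ax": 0, "ay": 0, "az": 0},
    {"hand": 0.1, "dx": 0, "dy": 0, "dz": 0, "ax": 0, "ay": 0, "az": 0},
    {"hand": 0.1, "dx": 0, "dy": 0, "dz": 0, "ax": 0, "ay": 0, "az": 0}
  ]
}}

```text
time_s: 4.3
position: [0.521, 0.0167, 0.028]
tool_rot: [[0.213, -0.001, 0.977], [-0.977, 0.0, 0.213], [-0.0, -1.0, -0.001]]
ft_force: [0.5, -1.0, -2.9]
grip_width: 0.0213
```

```bash
cat >> plan.py <<'E'
def avg(n=4):
    from rig import imaging
    A=[]
    for i in range(n):
        s=status.observe(); A.append(np.r_[s['position'],s['ft_force'],s['wrist_torque']]); imaging.get_image('side')
    A=np.array(A); m=A.mean(0); R=s['tool_rot']
    yaw=np.degrees(np.arctan2(R[1,2],R[0,2])); a=np.radians(yaw); c,s_=np.cos(a),np.sin(a)
    print("t",round(s['time_s'],2),"p",m[:3],"yaw",round(yaw,2),"F",m[3:6],"M",m[6:],"Fn",round(c*m[3]+s_*m[4],2),"Ft",round(-s_*m[3]+c*m[4],2),"tilt",R[2]); return m
E
python3 -c "
from plan import *
avg(6)
"
```

```text
t 4.55 p [0.521  0.0167 0.0281] yaw 12.32 F [ 0.034  -0.1958 -2.6648] M [-0.0185  0.001   0.0224] Fn -0.01 Ft -0.2 tilt [-0.0001 -1.     -0.0002]
```

The rule now hangs free: Fz is −2.7 N, its own weight, and the other readings are near zero. Next I turn it parallel to the pins (−4.9°).

Emit:
{"api": "jog_arm", "payload": {
  "rows": [
    {"hand": 0.1, "dx": 0, "dy": -0.02, "dz": 0.3, "ax": 0, "ay": 1, "az": 0},
    {"hand": 0.1, "dx": 0, "dy": -0.01, "dz": 0.5, "ax": 0, "ay": 1, "az": 0},
    {"hand": 0.1, "dx": 0, "dy": 0, "dz": 0.5, "ax": 0, "ay": 1, "az": 0},
    {"hand": 0.1, "dx": 0, "dy": 0, "dz": 0.5, "ax": 0, "ay": 1, "az": 0},
    {"hand": 0.1, "dx": 0, "dy": 0, "dz": 0.4, "ax": 0, "ay": 0.9, "az": 0}
  ]
}}

```text
time_s: 5.02
position: [0.5436, 0.0207, 0.0285]
tool_rot: [[0.127, 0.0, 0.992], [-0.992, -0.0, 0.127], [0.0, -1.0, 0.0]]
ft_force: [0.4, 0.6, -2.1]
grip_width: 0.0213
```

Emit:
{"api": "jog_arm", "payload": {
  "rows": [
    {"hand": 0.1, "dx": 0, "dy": 0, "dz": 0.4, "ax": 0, "ay": 0, "az": 0},
    {"hand": 0.1, "dx": 0, "dy": 0, "dz": 0.3, "ax": 0, "ay": 0, "az": 0},
    {"hand": 0.1, "dx": 0, "dy": 0, "dz": 0.3, "ax": 0, "ay": 0, "az": 0},
    {"hand": 0.1, "dx": 0, "dy": 0, "dz": 0.2, "ax": 0, "ay": 0, "az": 0},
    {"hand": 0.1, "dx": 0, "dy": 0, "dz": 0, "ax": 0, "ay": 0, "az": 0}
  ]
}}

```text
time_s: 5.43
position: [0.555, 0.0221, 0.0285]
tool_rot: [[0.129, 0.0, 0.992], [-0.992, -0.0, 0.129], [0.0, -1.0, 0.0]]
ft_force: [-0.2, -0.2, -3.0]
grip_width: 0.0214
```

```bash
python3 -c "
from plan import *
from rig import imaging
import cv2
m=avg(6)
for n in('top','side'):
  im=imaging.get_image(n)[:,:,::-1]
  c=im[150:270,180:350] if n=='top' else im[175:270,180:360]
  cv2.imwrite(f'pics/{n}5.png',cv2.resize(c,None,fx=4.4,fy=4.4,interpolation=cv2.INTER_CUBIC))
"
```

```text
t 5.68 p [0.5547 0.0221 0.0285] yaw 7.42 F [-0.2971 -0.3272 -2.2687] M [-0.0121  0.0035 -0.0114] Fn -0.34 Ft -0.29 tilt [-0.     -1.     -0.0002]
```

View pics/side5.png

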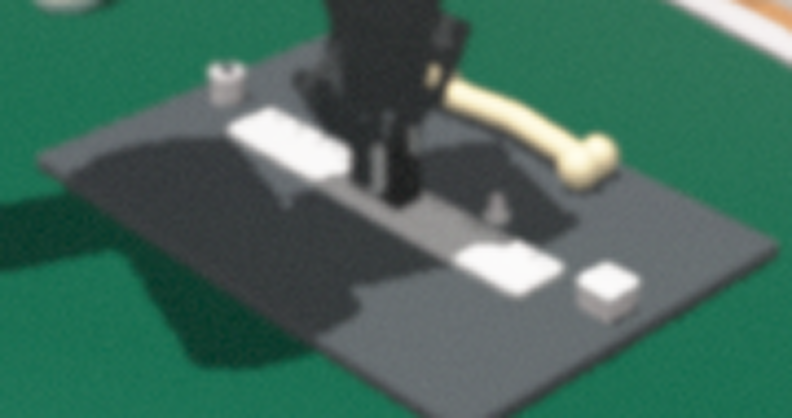

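View pics/top5.png

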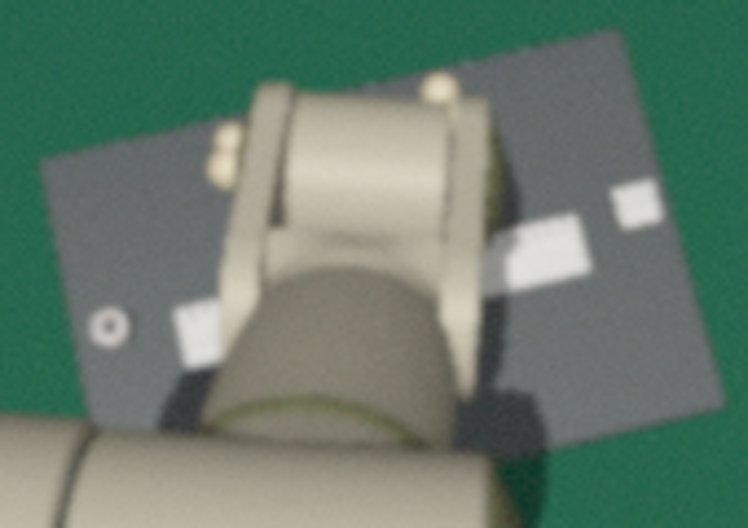

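Both ends of the rule, (240,125) and (555,270) in the side crop, now lie parallel to the pin line and clear of the tin at (608,290). About 14 mm remain to the pins, so I'll take 8 mm quickly and then inch.

Emit:
{"api": "jog_arm", "payload": {
  "rows": [
    {"hand": 0.1, "dx": 0, "dy": 0, "dz": 0.2, "ax": 0, "ay": 0, "az": 0},
    {"hand": 0.1, "dx": 0, "dy": 0, "dz": 0.2, "ax": 0, "ay": 0, "az": 0},
    {"hand": 0.1, "dx": 0, "dy": 0, "dz": 0.2, "ax": 0, "ay": 0, "az": 0},
    {"hand": 0.1, "dx": 0, "dy": 0, "dz": 0.15, "ax": 0, "ay": 0, "az": 0},
    {"hand": 0.1, "dx": 0, "dy": 0, "dz": 0.05, "ax": 0, "ay": 0, "az": 0}
  ]
}}

```text
time_s: 6.25
position: [0.563, 0.0232, 0.0285]
tool_rot: [[0.129, 0.0, 0.992], [-0.992, -0.0, 0.129], [0.0, -1.0, 0.0]]
ft_force: [-1.2, 0.5, -3.0]
grip_width: 0.0213
```

Emit:
{"api": "jog_arm", "payload": {
  "rows": [
    {"hand": 0.1, "dx": 0, "dy": 0, "dz": 0.01, "ax": 0, "ay": 0, "az": 0},
    {"hand": 0.1, "dx": 0, "dy": 0, "dz": 0.01, "ax": 0, "ay": 0, "az": 0},
    {"hand": 0.1, "dx": 0, "dy": 0, "dz": 0.01, "ax": 0, "ay": 0, "az": 0},
    {"hand": 0.1, "dx": 0, "dy": 0, "dz": 0.01, "ax": 0, "ay": 0, "az": 0},
    {"hand": 0.1, "dx": 0, "dy": 0, "dz": 0, "ax": 0, "ay": 0, "az": 0}
  ]
}}

```text
time_s: 6.67
position: [0.563, 0.0232, 0.0285]
tool_rot: [[0.129, 0.0, 0.992], [-0.992, 0.0, 0.129], [-0.0, -1.0, 0.0]]
ft_force: [-0.5, 0.1, -2.2]
grip_width: 0.0211
```

```bash
python3 -c "
from plan import *
m=avg(6)
"
```

```text
t 6.92 p [0.563  0.0232 0.0285] yaw 7.42 F [-0.2143  0.0285 -2.3506] M [ 0.0167 -0.0176  0.0177] Fn -0.21 Ft 0.06 tilt [ 0. -1. -0.]
```

Emit:
{"api": "jog_arm", "payload": {
  "rows": [
    {"hand": 0.1, "dx": 0, "dy": 0, "dz": 0.01, "ax": 0, "ay": 0, "az": 0},
    {"hand": 0.1, "dx": 0, "dy": 0, "dz": 0.01, "ax": 0, "ay": 0, "az": 0},
    {"hand": 0.1, "dx": 0, "dy": 0, "dz": 0.01, "ax": 0, "ay": 0, "az": 0},
    {"hand": 0.1, "dx": 0, "dy": 0, "dz": 0.01, "ax": 0, "ay": 0, "az": 0},
    {"hand": 0.1, "dx": 0, "dy": 0, "dz": 0.01, "ax": 0, "ay": 0, "az": 0}
  ]
}}

```text
time_s: 7.38
position: [0.5635, 0.0232, 0.0285]
tool_rot: [[0.129, 0.0, 0.992], [-0.992, -0.0, 0.129], [0.0, -1.0, 0.0]]
ft_force: [0.5, 0.5, -2.1]
grip_width: 0.0212
```

Emit:
{"api": "jog_arm", "payload": {
  "rows": [
    {"hand": 0.1, "dx": 0, "dy": 0, "dz": 0.01, "ax": 0, "ay": 0, "az": 0},
    {"hand": 0.1, "dx": 0, "dy": 0, "dz": 0.01, "ax": 0, "ay": 0, "az": 0},
    {"hand": 0.1, "dx": 0, "dy": 0, "dz": 0.01, "ax": 0, "ay": 0, "az": 0},
    {"hand": 0.1, "dx": 0, "dy": 0, "dz": 0.01, "ax": 0, "ay": 0, "az": 0},
    {"hand": 0.1, "dx": 0, "dy": 0, "dz": 0, "ax": 0, "ay": 0, "az": 0}
  ]
}}

```text
time_s: 7.8
position: [0.5639, 0.0233, 0.0285]
tool_rot: [[0.129, 0.0, 0.992], [-0.992, -0.0, 0.129], [0.0, -1.0, -0.0]]
ft_force: [0.2, -1.1, -2.2]
grip_width: 0.0212
```

Emit:
{"api": "jog_arm", "payload": {
  "rows": [
    {"hand": 0.1, "dx": 0, "dy": 0, "dz": 0.01, "ax": 0, "ay": 0, "az": 0},
    {"hand": 0.1, "dx": 0, "dy": 0, "dz": 0.01, "ax": 0, "ay": 0, "az": 0},
    {"hand": 0.1, "dx": 0, "dy": 0, "dz": 0.01, "ax": 0, "ay": 0, "az": 0},
    {"hand": 0.1, "dx": 0, "dy": 0, "dz": 0.01, "ax": 0, "ay": 0, "az": 0},
    {"hand": 0.1, "dx": 0, "dy": 0, "dz": 0, "ax": 0, "ay": 0, "az": 0}
  ]
}}

```text
time_s: 8.22
position: [0.5643, 0.0234, 0.0285]
tool_rot: [[0.129, -0.0, 0.992], [-0.992, -0.0, 0.129], [0.0, -1.0, -0.0]]
ft_force: [0.1, -0.1, -1.8]
grip_width: 0.0215
```

Emit:
{"api": "jog_arm", "payload": {
  "rows": [
    {"hand": 0.1, "dx": 0, "dy": 0, "dz": 0.01, "ax": 0, "ay": 0, "az": 0},
    {"hand": 0.1, "dx": 0, "dy": 0, "dz": 0.01, "ax": 0, "ay": 0, "az": 0},
    {"hand": 0.1, "dx": 0, "dy": 0, "dz": 0.01, "ax": 0, "ay": 0, "az": 0},
    {"hand": 0.1, "dx": 0, "dy": 0, "dz": 0.01, "ax": 0, "ay": 0, "az": 0},
    {"hand": 0.1, "dx": 0, "dy": 0, "dz": 0, "ax": 0, "ay": 0, "az": 0}
  ]
}}

```text
time_s: 8.63
position: [0.5647, 0.0234, 0.0285]
tool_rot: [[0.129, -0.0, 0.992], [-0.992, 0.0, 0.129], [-0.0, -1.0, -0.0]]
ft_force: [0.0, 0.5, -1.8]
grip_width: 0.0214
```

Emit:
{"api": "jog_arm", "payload": {
  "rows": [
    {"hand": 0.1, "dx": 0, "dy": 0, "dz": 0.01, "ax": 0, "ay": 0, "az": 0},
    {"hand": 0.1, "dx": 0, "dy": 0, "dz": 0.01, "ax": 0, "ay": 0, "az": 0},
    {"hand": 0.1, "dx": 0, "dy": 0, "dz": 0.01, "ax": 0, "ay": 0, "az": 0},
    {"hand": 0.1, "dx": 0, "dy": 0, "dz": 0.01, "ax": 0, "ay": 0, "az": 0},
    {"hand": 0.1, "dx": 0, "dy": 0, "dz": 0, "ax": 0, "ay": 0, "az": 0}
  ]
}}

```text
time_s: 9.05
position: [0.5651, 0.0234, 0.0285]
tool_rot: [[0.129, -0.0, 0.992], [-0.992, 0.0, 0.129], [-0.0, -1.0, -0.0]]
ft_force: [-0.5, 0.2, -2.1]
grip_width: 0.0213
```

Emit:
{"api": "jog_arm", "payload": {
  "rows": [
    {"hand": 0.1, "dx": 0, "dy": 0, "dz": 0.01, "ax": 0, "ay": 0, "az": 0},
    {"hand": 0.1, "dx": 0, "dy": 0, "dz": 0.01, "ax": 0, "ay": 0, "az": 0},
    {"hand": 0.1, "dx": 0, "dy": 0, "dz": 0.01, "ax": 0, "ay": 0, "az": 0},
    {"hand": 0.1, "dx": 0, "dy": 0, "dz": 0.01, "ax": 0, "ay": 0, "az": 0},
    {"hand": 0.1, "dx": 0, "dy": 0, "dz": 0, "ax": 0, "ay": 0, "az": 0}
  ]
}}

```text
time_s: 9.47
position: [0.5655, 0.0235, 0.0285]
tool_rot: [[0.129, -0.0, 0.992], [-0.992, -0.0, 0.129], [0.0, -1.0, -0.0]]
ft_force: [-0.4, -0.5, -2.7]
grip_width: 0.0218
```

Emit:
{"api": "jog_arm", "payload": {
  "rows": [
    {"hand": 0.1, "dx": 0, "dy": 0, "dz": 0.01, "ax": 0, "ay": 0, "az": 0},
    {"hand": 0.1, "dx": 0, "dy": 0, "dz": 0.01, "ax": 0, "ay": 0, "az": 0},
    {"hand": 0.1, "dx": 0, "dy": 0, "dz": 0.01, "ax": 0, "ay": 0, "az": 0},
    {"hand": 0.1, "dx": 0, "dy": 0, "dz": 0.01, "ax": 0, "ay": 0, "az": 0},
    {"hand": 0.1, "dx": 0, "dy": 0, "dz": 0, "ax": 0, "ay": 0, "az": 0}
  ]
}}

```text
time_s: 9.88
position: [0.5659, 0.0236, 0.0285]
tool_rot: [[0.129, 0.0, 0.992], [-0.992, -0.0, 0.129], [0.0, -1.0, 0.0]]
ft_force: [0.3, 0.7, -1.8]
grip_width: 0.021
```

```bash
python3 -c "
from plan import *
m=avg(3)
"
```

```text
t 9.98 p [0.5659 0.0236 0.0285] yaw 7.42 F [ 0.3238  0.2897 -2.4378] M [ 0.014   0.0076 -0.004 ] Fn 0.36 Ft 0.25 tilt [ 0. -1. -0.]
```

Emit:
{"api": "jog_arm", "payload": {
  "rows": [
    {"hand": 0.1, "dx": 0, "dy": 0, "dz": 0.01, "ax": 0, "ay": 0, "az": 0},
    {"hand": 0.1, "dx": 0, "dy": 0, "dz": 0.01, "ax": 0, "ay": 0, "az": 0},
    {"hand": 0.1, "dx": 0, "dy": 0, "dz": 0.01, "ax": 0, "ay": 0, "az": 0},
    {"hand": 0.1, "dx": 0, "dy": 0, "dz": 0.01, "ax": 0, "ay": 0, "az": 0},
    {"hand": 0.1, "dx": 0, "dy": 0, "dz": 0, "ax": 0, "ay": 0, "az": 0}
  ]
}}

```text
time_s: 10.45
position: [0.5663, 0.0236, 0.0285]
tool_rot: [[0.129, -0.0, 0.992], [-0.992, 0.0, 0.129], [-0.0, -1.0, -0.0]]
ft_force: [0.3, 0.1, -2.2]
grip_width: 0.0214
```

Emit:
{"api": "jog_arm", "payload": {
  "rows": [
    {"hand": 0.1, "dx": 0, "dy": 0, "dz": 0.01, "ax": 0, "ay": 0, "az": 0},
    {"hand": 0.1, "dx": 0, "dy": 0, "dz": 0.01, "ax": 0, "ay": 0, "az": 0},
    {"hand": 0.1, "dx": 0, "dy": 0, "dz": 0.01, "ax": 0, "ay": 0, "az": 0},
    {"hand": 0.1, "dx": 0, "dy": 0, "dz": 0.01, "ax": 0, "ay": 0, "az": 0},
    {"hand": 0.1, "dx": 0, "dy": 0, "dz": 0, "ax": 0, "ay": 0, "az": 0}
  ]
}}

```text
time_s: 10.87
position: [0.5667, 0.0237, 0.0285]
tool_rot: [[0.129, -0.0, 0.992], [-0.992, 0.0, 0.129], [-0.0, -1.0, -0.0]]
ft_force: [0.2, -0.4, -3.3]
grip_width: 0.0211
```

Emit:
{"api": "jog_arm", "payload": {
  "rows": [
    {"hand": 0.1, "dx": 0, "dy": 0, "dz": 0.01, "ax": 0, "ay": 0, "az": 0},
    {"hand": 0.1, "dx": 0, "dy": 0, "dz": 0.01, "ax": 0, "ay": 0, "az": 0},
    {"hand": 0.1, "dx": 0, "dy": 0, "dz": 0.01, "ax": 0, "ay": 0, "az": 0},
    {"hand": 0.1, "dx": 0, "dy": 0, "dz": 0.01, "ax": 0, "ay": 0, "az": 0},
    {"hand": 0.1, "dx": 0, "dy": 0, "dz": 0, "ax": 0, "ay": 0, "az": 0}
  ]
}}

```text
time_s: 11.28
position: [0.5671, 0.0237, 0.0285]
tool_rot: [[0.129, -0.0, 0.992], [-0.992, 0.0, 0.129], [-0.0, -1.0, -0.0]]
ft_force: [0.7, 0.1, -2.5]
grip_width: 0.0213
```

Emit:
{"api": "jog_arm", "payload": {
  "rows": [
    {"hand": 0.1, "dx": 0, "dy": 0, "dz": 0.01, "ax": 0, "ay": 0, "az": 0},
    {"hand": 0.1, "dx": 0, "dy": 0, "dz": 0.01, "ax": 0, "ay": 0, "az": 0},
    {"hand": 0.1, "dx": 0, "dy": 0, "dz": 0.01, "ax": 0, "ay": 0, "az": 0},
    {"hand": 0.1, "dx": 0, "dy": 0, "dz": 0.01, "ax": 0, "ay": 0, "az": 0},
    {"hand": 0.1, "dx": 0, "dy": 0, "dz": 0, "ax": 0, "ay": 0, "az": 0}
  ]
}}

```text
time_s: 11.7
position: [0.5675, 0.0238, 0.0285]
tool_rot: [[0.129, 0.0, 0.992], [-0.992, -0.0, 0.129], [0.0, -1.0, 0.0]]
ft_force: [-1.1, 0.3, -2.0]
grip_width: 0.0211
```

```bash
python3 -c "
from plan import *
m=avg(4)
"
```

```text
t 11.85 p [0.5675 0.0238 0.0285] yaw 7.42 F [-0.3419  0.3555 -2.0989] M [-0.0088  0.0023  0.0033] Fn -0.29 Ft 0.4 tilt [-0. -1.  0.]
```

Emit:
{"api": "jog_arm", "payload": {
  "rows": [
    {"hand": 0.1, "dx": 0, "dy": 0, "dz": 0.01, "ax": 0, "ay": 0, "az": 0},
    {"hand": 0.1, "dx": 0, "dy": 0, "dz": 0.01, "ax": 0, "ay": 0, "az": 0},
    {"hand": 0.1, "dx": 0, "dy": 0, "dz": 0.01, "ax": 0, "ay": 0, "az": 0},
    {"hand": 0.1, "dx": 0, "dy": 0, "dz": 0.01, "ax": 0, "ay": 0, "az": 0},
    {"hand": 0.1, "dx": 0, "dy": 0, "dz": 0, "ax": 0, "ay": 0, "az": 0}
  ]
}}

```text
time_s: 12.32
position: [0.5679, 0.0238, 0.0285]
tool_rot: [[0.129, -0.0, 0.992], [-0.992, 0.0, 0.129], [-0.0, -1.0, -0.0]]
ft_force: [0.3, -0.5, -2.3]
grip_width: 0.0213
```

Emit:
{"api": "jog_arm", "payload": {
  "rows": [
    {"hand": 0.1, "dx": 0, "dy": 0, "dz": 0.01, "ax": 0, "ay": 0, "az": 0},
    {"hand": 0.1, "dx": 0, "dy": 0, "dz": 0.01, "ax": 0, "ay": 0, "az": 0},
    {"hand": 0.1, "dx": 0, "dy": 0, "dz": 0.01, "ax": 0, "ay": 0, "az": 0},
    {"hand": 0.1, "dx": 0, "dy": 0, "dz": 0.01, "ax": 0, "ay": 0, "az": 0},
    {"hand": 0.1, "dx": 0, "dy": 0, "dz": 0, "ax": 0, "ay": 0, "az": 0}
  ]
}}

```text
time_s: 12.73
position: [0.5683, 0.0239, 0.0285]
tool_rot: [[0.129, 0.0, 0.992], [-0.992, -0.0, 0.129], [0.0, -1.0, 0.0]]
ft_force: [-0.1, -1.0, -1.2]
grip_width: 0.0214
```

Emit:
{"api": "jog_arm", "payload": {
  "rows": [
    {"hand": 0.1, "dx": 0, "dy": 0, "dz": 0.01, "ax": 0, "ay": 0, "az": 0},
    {"hand": 0.1, "dx": 0, "dy": 0, "dz": 0.01, "ax": 0, "ay": 0, "az": 0},
    {"hand": 0.1, "dx": 0, "dy": 0, "dz": 0.01, "ax": 0, "ay": 0, "az": 0},
    {"hand": 0.1, "dx": 0, "dy": 0, "dz": 0.01, "ax": 0, "ay": 0, "az": 0},
    {"hand": 0.1, "dx": 0, "dy": 0, "dz": 0, "ax": 0, "ay": 0, "az": 0}
  ]
}}

```text
time_s: 13.15
position: [0.5687, 0.0239, 0.0285]
tool_rot: [[0.129, 0.0, 0.992], [-0.992, -0.0, 0.129], [0.0, -1.0, 0.0]]
ft_force: [0.2, -0.3, -1.8]
grip_width: 0.0212
```

```bash
python3 -c "
from plan import *
m=avg(3)
from rig import imaging
import cv2
for n in('top','side'):
  im=imaging.get_image(n)[:,:,::-1]
  c=im[150:270,180:350] if n=='top' else im[175:270,180:360]
  cv2.imwrite(f'pics/{n}6.png',cv2.resize(c,None,fx=4.4,fy=4.4,interpolation=cv2.INTER_CUBIC))
"
```

```text
t 13.25 p [0.5687 0.0239 0.0285] yaw 7.42 F [-0.0426 -0.687  -2.0057] M [-0.0073 -0.0065 -0.018 ] Fn -0.13 Ft -0.68 tilt [ 0. -1. -0.]
```

View pics/side6.png

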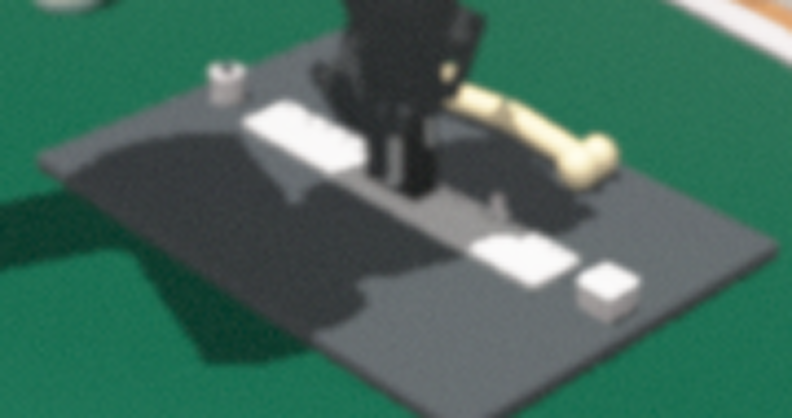

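The rule's far edge now reaches the right pin at (497,207) in the crop, so contact is near. I'll keep inching.

Emit:
{"api": "jog_arm", "payload": {
  "rows": [
    {"hand": 0.1, "dx": 0, "dy": 0, "dz": 0.01, "ax": 0, "ay": 0, "az": 0},
    {"hand": 0.1, "dx": 0, "dy": 0, "dz": 0.01, "ax": 0, "ay": 0, "az": 0},
    {"hand": 0.1, "dx": 0, "dy": 0, "dz": 0.01, "ax": 0, "ay": 0, "az": 0},
    {"hand": 0.1, "dx": 0, "dy": 0, "dz": 0.01, "ax": 0, "ay": 0, "az": 0},
    {"hand": 0.1, "dx": 0, "dy": 0, "dz": 0, "ax": 0, "ay": 0, "az": 0}
  ]
}}

```text
time_s: 13.82
position: [0.5691, 0.024, 0.0285]
tool_rot: [[0.129, 0.0, 0.992], [-0.992, -0.0, 0.129], [0.0, -1.0, 0.0]]
ft_force: [-0.0, -0.2, -3.0]
grip_width: 0.0213
```

Emit:
{"api": "jog_arm", "payload": {
  "rows": [
    {"hand": 0.1, "dx": 0, "dy": 0, "dz": 0.01, "ax": 0, "ay": 0, "az": 0},
    {"hand": 0.1, "dx": 0, "dy": 0, "dz": 0.01, "ax": 0, "ay": 0, "az": 0},
    {"hand": 0.1, "dx": 0, "dy": 0, "dz": 0.01, "ax": 0, "ay": 0, "az": 0},
    {"hand": 0.1, "dx": 0, "dy": 0, "dz": 0.01, "ax": 0, "ay": 0, "az": 0},
    {"hand": 0.1, "dx": 0, "dy": 0, "dz": 0, "ax": 0, "ay": 0, "az": 0}
  ]
}}

```text
time_s: 14.23
position: [0.5695, 0.024, 0.0285]
tool_rot: [[0.129, -0.0, 0.992], [-0.992, -0.0, 0.129], [0.0, -1.0, -0.0]]
ft_force: [0.2, 0.1, -2.5]
grip_width: 0.0215
```

Emit:
{"api": "jog_arm", "payload": {
  "rows": [
    {"hand": 0.1, "dx": 0, "dy": 0, "dz": 0.01, "ax": 0, "ay": 0, "az": 0},
    {"hand": 0.1, "dx": 0, "dy": 0, "dz": 0.01, "ax": 0, "ay": 0, "az": 0},
    {"hand": 0.1, "dx": 0, "dy": 0, "dz": 0.01, "ax": 0, "ay": 0, "az": 0},
    {"hand": 0.1, "dx": 0, "dy": 0, "dz": 0.01, "ax": 0, "ay": 0, "az": 0},
    {"hand": 0.1, "dx": 0, "dy": 0, "dz": 0, "ax": 0, "ay": 0, "az": 0}
  ]
}}

```text
time_s: 14.65
position: [0.5699, 0.0241, 0.0285]
tool_rot: [[0.129, 0.0, 0.992], [-0.992, -0.0, 0.129], [0.0, -1.0, 0.0]]
ft_force: [-0.4, -0.5, -2.0]
grip_width: 0.0209
```

Emit:
{"api": "jog_arm", "payload": {
  "rows": [
    {"hand": 0.1, "dx": 0, "dy": 0, "dz": 0.01, "ax": 0, "ay": 0, "az": 0},
    {"hand": 0.1, "dx": 0, "dy": 0, "dz": 0.01, "ax": 0, "ay": 0, "az": 0},
    {"hand": 0.1, "dx": 0, "dy": 0, "dz": 0.01, "ax": 0, "ay": 0, "az": 0},
    {"hand": 0.1, "dx": 0, "dy": 0, "dz": 0.01, "ax": 0, "ay": 0, "az": 0},
    {"hand": 0.1, "dx": 0, "dy": 0, "dz": 0, "ax": 0, "ay": 0, "az": 0}
  ]
}}

```text
time_s: 15.07
position: [0.5701, 0.0242, 0.0285]
tool_rot: [[0.129, -0.001, 0.992], [-0.992, 0.0, 0.129], [-0.0, -1.0, -0.001]]
ft_force: [-1.4, 0.6, -2.3]
grip_width: 0.0216
```

```bash
python3 -c "
from plan import *
m=avg(3)
"
```

```text
t 15.17 p [0.5701 0.0241 0.0285] yaw 7.42 F [-1.827  -0.0758 -2.3414] M [-0.0255  0.2342 -0.1023] Fn -1.82 Ft 0.16 tilt [-0.0001 -1.     -0.0004]
```

Contact: Fn is −1.8 N and Mz −0.10 N·m, so the right pin touches alone. I'll pivot about it by turning in small negative yaw steps until the left pin touches too.

Emit:
{"api": "jog_arm", "payload": {
  "rows": [
    {"hand": 0.1, "dx": 0, "dy": 0, "dz": 0.005, "ax": 0, "ay": 0.05, "az": 0},
    {"hand": 0.1, "dx": 0, "dy": 0, "dz": 0.005, "ax": 0, "ay": 0.05, "az": 0},
    {"hand": 0.1, "dx": 0, "dy": 0, "dz": 0.005, "ax": 0, "ay": 0.05, "az": 0},
    {"hand": 0.1, "dx": 0, "dy": 0, "dz": 0.005, "ax": 0, "ay": 0.05, "az": 0},
    {"hand": 0.1, "dx": 0, "dy": 0, "dz": 0, "ax": 0, "ay": 0, "az": 0}
  ]
}}

```text
time_s: 15.63
position: [0.5702, 0.0242, 0.0284]
tool_rot: [[0.126, -0.001, 0.992], [-0.992, -0.0, 0.126], [-0.0, -1.0, -0.001]]
ft_force: [-3.3, -0.6, -1.2]
grip_width: 0.0215
```

```bash
python3 -c "
from plan import *
m=avg(3)
"
```

```text
t 15.73 p [0.5702 0.0242 0.0284] yaw 7.23 F [-3.1288 -0.6242 -1.073 ] M [-0.0725  0.5821  0.0808] Fn -3.18 Ft -0.23 tilt [-0.0001 -1.     -0.0007]
```

Both pins now touch, at about 2.2 N left and 1.0 N right. I'll add force and rebalance.

Emit:
{"api": "jog_arm", "payload": {
  "rows": [
    {"hand": 0.1, "dx": 0, "dy": 0, "dz": 0.01, "ax": 0, "ay": -0.05, "az": 0},
    {"hand": 0.1, "dx": 0, "dy": 0, "dz": 0.01, "ax": 0, "ay": 0, "az": 0},
    {"hand": 0.1, "dx": 0, "dy": 0, "dz": 0, "ax": 0, "ay": 0, "az": 0},
    {"hand": 0.1, "dx": 0, "dy": 0, "dz": 0, "ax": 0, "ay": 0, "az": 0},
    {"hand": 0.1, "dx": 0, "dy": 0, "dz": 0, "ax": 0, "ay": 0, "az": 0}
  ]
}}

```text
time_s: 16.2
position: [0.5702, 0.0242, 0.0284]
tool_rot: [[0.126, -0.001, 0.992], [-0.992, 0.0, 0.126], [-0.0, -1.0, -0.001]]
ft_force: [-5.1, 0.4, 0.1]
grip_width: 0.0213
```

```bash
cat >> plan.py <<'E'
def pins(off,n=4):
    m=avg(n)
    s=status.observe(); R=s['tool_rot']; a=np.arctan2(R[1,2],R[0,2])
    f=-(np.cos(a)*m[3]+np.sin(a)*m[4]); M=m[8]
    dl,dr=off  # pin t offsets from tool axis
    fl=(M-dr*f)/(dl-dr); print("fl %.2f fr %.2f"%(fl,f-fl))
E
python3 -c "
from plan import *
pins((.0626,-.0614))
"
```

```text
t 16.35 p [0.5702 0.0242 0.0284] yaw 7.27 F [-4.9754 -0.2142 -0.3494] M [-0.1481  0.8917  0.0218] Fn -4.96 Ft 0.42 tilt [-0.0002 -1.     -0.0011]
fl 2.63 fr 2.33
```

Emit:
{"api": "jog_arm", "payload": {
  "rows": [
    {"hand": 0.1, "dx": 0, "dy": 0, "dz": 0.01, "ax": 0, "ay": 0, "az": 0},
    {"hand": 0.1, "dx": 0, "dy": 0, "dz": 0.01, "ax": 0, "ay": 0, "az": 0},
    {"hand": 0.1, "dx": 0, "dy": 0, "dz": 0.01, "ax": 0, "ay": 0, "az": 0},
    {"hand": 0.1, "dx": 0, "dy": 0, "dz": 0, "ax": 0, "ay": 0, "az": 0},
    {"hand": 0.1, "dx": 0, "dy": 0, "dz": 0, "ax": 0, "ay": 0, "az": 0}
  ]
}}

```text
time_s: 16.82
position: [0.5703, 0.0242, 0.0284]
tool_rot: [[0.127, -0.002, 0.992], [-0.992, -0.0, 0.127], [-0.0, -1.0, -0.002]]
ft_force: [-5.4, -0.2, -0.0]
grip_width: 0.0216
```

```bash
python3 -c "
from plan import *
pins((.0626,-.0614),6)
"
```

```text
t 17.07 p [0.5703 0.0242 0.0284] yaw 7.27 F [-6.1789 -0.6939  0.008 ] M [-0.1788  1.0819  0.0541] Fn -6.22 Ft 0.09 tilt [-0.0002 -1.     -0.0017]
fl 3.51 fr 2.70
```

Emit:
{"api": "jog_arm", "payload": {
  "rows": [
    {"hand": 0.1, "dx": 0, "dy": 0, "dz": 0.01, "ax": 0, "ay": -0.05, "az": 0},
    {"hand": 0.1, "dx": 0, "dy": 0, "dz": 0.01, "ax": 0, "ay": 0, "az": 0},
    {"hand": 0.1, "dx": 0, "dy": 0, "dz": 0, "ax": 0, "ay": 0, "az": 0},
    {"hand": 0.1, "dx": 0, "dy": 0, "dz": 0, "ax": 0, "ay": 0, "az": 0},
    {"hand": 0.1, "dx": 0, "dy": 0, "dz": 0, "ax": 0, "ay": 0, "az": 0}
  ]
}}

```text
time_s: 17.53
position: [0.5703, 0.0242, 0.0284]
tool_rot: [[0.127, -0.002, 0.992], [-0.992, -0.0, 0.127], [-0.0, -1.0, -0.002]]
ft_force: [-6.6, -0.6, 0.3]
grip_width: 0.0214
```

```bash
python3 -c "
from plan import *
pins((.0626,-.0614),8)
"
```

```text
t 17.88 p [0.5703 0.0242 0.0284] yaw 7.32 F [-6.3814 -1.6204  0.4978] M [-0.236   1.2104  0.0048] Fn -6.54 Ft -0.79 tilt [-0.0002 -1.     -0.0021]
fl 3.27 fr 3.26
```

Step 1 has been held for over 0.7 s at about 3.3 N per pin. Now I ease off and slide toward the stop at +t (tool −x).

Emit:
{"api": "jog_arm", "payload": {
  "rows": [
    {"hand": 0.1, "dx": 0, "dy": 0, "dz": -0.02, "ax": 0, "ay": 0, "az": 0},
    {"hand": 0.1, "dx": 0, "dy": -0.01, "dz": -0.02, "ax": 0, "ay": 0, "az": 0},
    {"hand": 0.1, "dx": -0.1, "dy": 0, "dz": 0, "ax": 0, "ay": 0, "az": 0},
    {"hand": 0.1, "dx": -0.1, "dy": 0, "dz": 0, "ax": 0, "ay": 0, "az": 0},
    {"hand": 0.1, "dx": -0.1, "dy": 0, "dz": 0, "ax": 0, "ay": 0, "az": 0}
  ]
}}

```text
time_s: 18.35
position: [0.57, 0.0266, 0.0284]
tool_rot: [[0.127, -0.001, 0.992], [-0.992, -0.001, 0.127], [0.001, -1.0, -0.001]]
ft_force: [-4.2, -4.4, -2.0]
grip_width: 0.0216
```

```bash
python3 -c "
from plan import *
pins((.0596,-.0644),4)
"
```

```text
t 18.5 p [0.5699 0.0268 0.0284] yaw 7.31 F [-5.1064 -3.2419 -1.7314] M [-0.6618  0.8982 -0.0299] Fn -5.48 Ft -2.57 tilt [ 0.0004 -1.     -0.0013]
fl 2.60 fr 2.87
```

Emit:
{"api": "jog_arm", "payload": {
  "rows": [
    {"hand": 0.1, "dx": 0, "dy": 0, "dz": -0.02, "ax": 0, "ay": 0, "az": 0},
    {"hand": 0.1, "dx": -0.1, "dy": 0, "dz": -0.02, "ax": 0, "ay": 0, "az": 0},
    {"hand": 0.1, "dx": -0.1, "dy": 0, "dz": 0, "ax": 0, "ay": 0, "az": 0},
    {"hand": 0.1, "dx": -0.1, "dy": 0, "dz": 0, "ax": 0, "ay": 0, "az": 0},
    {"hand": 0.1, "dx": -0.1, "dy": 0, "dz": 0, "ax": 0, "ay": 0, "az": 0}
  ]
}}

```text
time_s: 18.97
position: [0.5693, 0.0308, 0.0285]
tool_rot: [[0.127, -0.0, 0.992], [-0.992, -0.001, 0.127], [0.001, -1.0, -0.0]]
ft_force: [-4.7, -3.8, -2.8]
grip_width: 0.0213
```

```bash
python3 -c "
from plan import *
pins((.0556,-.0684),4)
"
```

```text
t 19.12 p [0.5693 0.031  0.0285] yaw 7.32 F [-4.3999 -2.7199 -2.6037] M [-0.5459  0.7718 -0.0435] Fn -4.71 Ft -2.14 tilt [ 0.0001 -1.     -0.0004]
fl 2.25 fr 2.46
```

Emit:
{"api": "jog_arm", "payload": {
  "rows": [
    {"hand": 0.1, "dx": -0.1, "dy": 0, "dz": -0.01, "ax": 0, "ay": 0, "az": 0},
    {"hand": 0.1, "dx": -0.1, "dy": 0, "dz": -0.01, "ax": 0, "ay": 0, "az": 0},
    {"hand": 0.1, "dx": -0.1, "dy": 0, "dz": -0.01, "ax": 0, "ay": 0, "az": 0},
    {"hand": 0.1, "dx": -0.1, "dy": 0, "dz": 0, "ax": 0, "ay": 0, "az": 0},
    {"hand": 0.1, "dx": 0, "dy": 0, "dz": 0, "ax": 0, "ay": 0, "az": 0}
  ]
}}

```text
time_s: 19.58
position: [0.5687, 0.0352, 0.0286]
tool_rot: [[0.127, 0.0, 0.992], [-0.992, 0.0, 0.127], [-0.0, -1.0, 0.0]]
ft_force: [-3.8, -1.6, -2.4]
grip_width: 0.0214
```

```bash
python3 -c "
from plan import *
pins((.0516,-.0724),4)
"
```

```text
t 19.73 p [0.5687 0.0352 0.0287] yaw 7.32 F [-3.5903 -1.5813 -2.3542] M [-0.3025  0.569  -0.0129] Fn -3.76 Ft -1.11 tilt [-0.0002 -1.      0.0003]
fl 2.09 fr 1.67
```

Emit:
{"api": "jog_arm", "payload": {
  "rows": [
    {"hand": 0.1, "dx": -0.1, "dy": 0, "dz": -0.01, "ax": 0, "ay": 0, "az": 0},
    {"hand": 0.1, "dx": -0.1, "dy": 0, "dz": 0, "ax": 0, "ay": 0, "az": 0},
    {"hand": 0.1, "dx": -0.1, "dy": 0, "dz": -0.01, "ax": 0, "ay": 0, "az": 0},
    {"hand": 0.1, "dx": -0.1, "dy": 0, "dz": 0, "ax": 0, "ay": 0, "az": 0},
    {"hand": 0.1, "dx": -0.1, "dy": 0, "dz": 0, "ax": 0, "ay": 0, "az": 0}
  ]
}}

```text
time_s: 20.2
position: [0.568, 0.0401, 0.0287]
tool_rot: [[0.127, 0.001, 0.992], [-0.992, 0.0, 0.127], [0.0, -1.0, 0.001]]
ft_force: [-0.8, -1.3, -2.9]
grip_width: 0.0215
```

```bash
python3 -c "
from plan import *
pins((.0466,-.0774),4)
"
```

```text
t 20.35 p [0.568  0.0402 0.0287] yaw 7.32 F [-1.0823 -0.4181 -2.6823] M [-0.1089  0.2402 -0.0093] Fn -1.13 Ft -0.28 tilt [-0.0003 -1.      0.0006]
fl 0.63 fr 0.50
```

Emit:
{"api": "jog_arm", "payload": {
  "rows": [
    {"hand": 0.1, "dx": -0.1, "dy": 0, "dz": 0, "ax": 0, "ay": 0, "az": 0},
    {"hand": 0.1, "dx": -0.1, "dy": 0, "dz": 0, "ax": 0, "ay": 0, "az": 0},
    {"hand": 0.1, "dx": -0.1, "dy": 0, "dz": -0.005, "ax": 0, "ay": 0, "az": 0},
    {"hand": 0.1, "dx": -0.1, "dy": 0, "dz": 0, "ax": 0, "ay": 0, "az": 0},
    {"hand": 0.1, "dx": -0.1, "dy": 0, "dz": 0, "ax": 0, "ay": 0, "az": 0}
  ]
}}

```text
time_s: 20.82
position: [0.5673, 0.0451, 0.0287]
tool_rot: [[0.127, 0.001, 0.992], [-0.992, 0.0, 0.127], [0.0, -1.0, 0.001]]
ft_force: [-0.6, -1.3, -2.4]
grip_width: 0.0211
```

```bash
python3 -c "
from plan import *
pins((.0416,-.0824),3)
from rig import imaging
import cv2
for n in('top','side'):
  im=imaging.get_image(n)[:,:,::-1]
  c=im[150:270,180:350] if n=='top' else im[175:270,180:360]
  cv2.imwrite(f'pics/{n}7.png',cv2.resize(c,None,fx=4.4,fy=4.4,interpolation=cv2.INTER_CUBIC))
"
```

```text
t 20.92 p [0.5673 0.0451 0.0287] yaw 7.33 F [-0.5847 -1.0257 -1.7139] M [-0.0052  0.0041 -0.0206] Fn -0.71 Ft -0.94 tilt [-0.0001 -1.      0.0004]
fl 0.31 fr 0.40
```

View pics/top7.png

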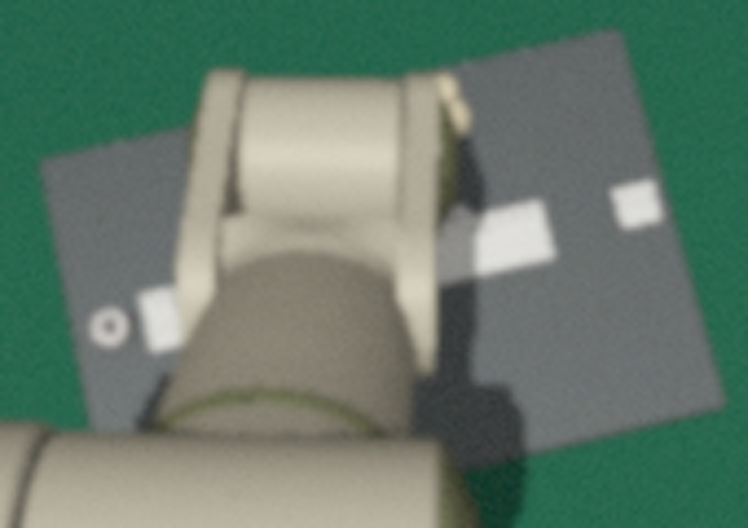

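View pics/side7.png

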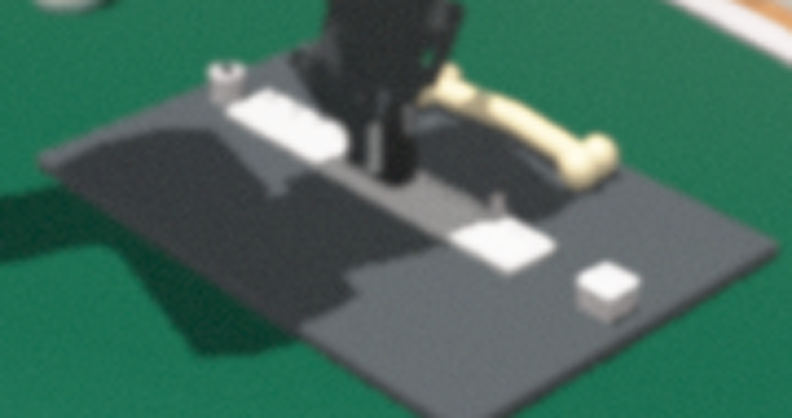

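The top crop shows the rule's left end at x≈143 and the stop's near rim at x≈129, with the tin untouched at (637,205). Working out the gap.

```bash
python3 - <<'E'
from h import *
T=lambda c:((c[0]+.5)/4.4-.5+180,(c[1]+.5)/4.4-.5+150)
a=np.radians(7.9);t=np.array([-np.sin(a),np.cos(a)])
E=[atz("top",T(c),.0185)[:2] for c in((137,293),(150,354))]
s=atz("top",T((109,327)),.037)[:2]
print([e@t for e in E], s, s@t-.012, (s-0)@t-.012-np.mean([e@t for e in E]))
E
```

```text
[np.float64(0.10937644216552897), np.float64(0.10944737111044776)] [0.5456 0.207 ] 0.1179988069706815 0.008586900332693145
```

Emit:
{"api": "jog_arm", "payload": {
  "rows": [
    {"hand": 0.1, "dx": -0.1, "dy": 0, "dz": 0, "ax": 0, "ay": 0, "az": 0},
    {"hand": 0.1, "dx": -0.1, "dy": 0, "dz": 0, "ax": 0, "ay": 0, "az": 0},
    {"hand": 0.1, "dx": -0.1, "dy": 0, "dz": 0, "ax": 0, "ay": 0, "az": 0},
    {"hand": 0.1, "dx": -0.1, "dy": 0, "dz": 0, "ax": 0, "ay": 0, "az": 0},
    {"hand": 0.1, "dx": -0.06, "dy": 0, "dz": 0, "ax": 0, "ay": 0, "az": 0}
  ]
}}

```text
time_s: 21.48
position: [0.5665, 0.0496, 0.0286]
tool_rot: [[0.127, -0.0, 0.992], [-0.992, 0.0, 0.127], [-0.0, -1.0, -0.0]]
ft_force: [0.2, 0.2, -2.1]
grip_width: 0.0211
```

```bash
python3 -c "
from plan import *
pins((.037,-.087),4)
"
```

```text
t 21.63 p [0.5665 0.0496 0.0286] yaw 7.32 F [-0.0024 -0.0651 -2.3246] M [-0.0021 -0.0111 -0.0122] Fn -0.01 Ft -0.06 tilt [-0.     -1.     -0.0001]
fl -0.09 fr 0.10
```

It's free of the pins by a hair now, which leaves stop contact clean to detect. Inching.

Emit:
{"api": "jog_arm", "payload": {
  "rows": [
    {"hand": 0.1, "dx": -0.01, "dy": 0, "dz": 0, "ax": 0, "ay": 0, "az": 0},
    {"hand": 0.1, "dx": -0.01, "dy": 0, "dz": 0, "ax": 0, "ay": 0, "az": 0},
    {"hand": 0.1, "dx": -0.01, "dy": 0, "dz": 0, "ax": 0, "ay": 0, "az": 0},
    {"hand": 0.1, "dx": -0.01, "dy": 0, "dz": 0, "ax": 0, "ay": 0, "az": 0},
    {"hand": 0.1, "dx": 0, "dy": 0, "dz": 0, "ax": 0, "ay": 0, "az": 0}
  ]
}}

```text
time_s: 22.1
position: [0.5665, 0.0499, 0.0286]
tool_rot: [[0.127, 0.0, 0.992], [-0.992, 0.0, 0.127], [0.0, -1.0, 0.0]]
ft_force: [0.5, -0.4, -3.2]
grip_width: 0.0214
```

Emit:
{"api": "jog_arm", "payload": {
  "rows": [
    {"hand": 0.1, "dx": -0.01, "dy": 0, "dz": 0, "ax": 0, "ay": 0, "az": 0},
    {"hand": 0.1, "dx": -0.01, "dy": 0, "dz": 0, "ax": 0, "ay": 0, "az": 0},
    {"hand": 0.1, "dx": -0.01, "dy": 0, "dz": 0, "ax": 0, "ay": 0, "az": 0},
    {"hand": 0.1, "dx": -0.01, "dy": 0, "dz": 0, "ax": 0, "ay": 0, "az": 0},
    {"hand": 0.1, "dx": 0, "dy": 0, "dz": 0, "ax": 0, "ay": 0, "az": 0}
  ]
}}

```text
time_s: 22.52
position: [0.5665, 0.0503, 0.0286]
tool_rot: [[0.127, 0.0, 0.992], [-0.992, -0.0, 0.127], [0.0, -1.0, 0.0]]
ft_force: [0.0, -0.3, -2.6]
grip_width: 0.0209
```

Emit:
{"api": "jog_arm", "payload": {
  "rows": [
    {"hand": 0.1, "dx": -0.01, "dy": 0, "dz": 0, "ax": 0, "ay": 0, "az": 0},
    {"hand": 0.1, "dx": -0.01, "dy": 0, "dz": 0, "ax": 0, "ay": 0, "az": 0},
    {"hand": 0.1, "dx": -0.01, "dy": 0, "dz": 0, "ax": 0, "ay": 0, "az": 0},
    {"hand": 0.1, "dx": -0.01, "dy": 0, "dz": 0, "ax": 0, "ay": 0, "az": 0},
    {"hand": 0.1, "dx": 0, "dy": 0, "dz": 0, "ax": 0, "ay": 0, "az": 0}
  ]
}}

```text
time_s: 22.93
position: [0.5664, 0.0507, 0.0286]
tool_rot: [[0.127, -0.0, 0.992], [-0.992, -0.0, 0.127], [-0.0, -1.0, -0.0]]
ft_force: [-1.0, -0.1, -1.3]
grip_width: 0.0216
```

Emit:
{"api": "jog_arm", "payload": {
  "rows": [
    {"hand": 0.1, "dx": -0.01, "dy": 0, "dz": 0, "ax": 0, "ay": 0, "az": 0},
    {"hand": 0.1, "dx": -0.01, "dy": 0, "dz": 0, "ax": 0, "ay": 0, "az": 0},
    {"hand": 0.1, "dx": -0.01, "dy": 0, "dz": 0, "ax": 0, "ay": 0, "az": 0},
    {"hand": 0.1, "dx": -0.01, "dy": 0, "dz": 0, "ax": 0, "ay": 0, "az": 0},
    {"hand": 0.1, "dx": 0, "dy": 0, "dz": 0, "ax": 0, "ay": 0, "az": 0}
  ]
}}

```text
time_s: 23.35
position: [0.5663, 0.0511, 0.0286]
tool_rot: [[0.127, 0.0, 0.992], [-0.992, 0.0, 0.127], [-0.0, -1.0, 0.0]]
ft_force: [0.0, -0.3, -2.7]
grip_width: 0.0212
```

Emit:
{"api": "jog_arm", "payload": {
  "rows": [
    {"hand": 0.1, "dx": -0.01, "dy": 0, "dz": 0, "ax": 0, "ay": 0, "az": 0},
    {"hand": 0.1, "dx": -0.01, "dy": 0, "dz": 0, "ax": 0, "ay": 0, "az": 0},
    {"hand": 0.1, "dx": -0.01, "dy": 0, "dz": 0, "ax": 0, "ay": 0, "az": 0},
    {"hand": 0.1, "dx": -0.01, "dy": 0, "dz": 0, "ax": 0, "ay": 0, "az": 0},
    {"hand": 0.1, "dx": 0, "dy": 0, "dz": 0, "ax": 0, "ay": 0, "az": 0}
  ]
}}

```text
time_s: 23.77
position: [0.5663, 0.0515, 0.0286]
tool_rot: [[0.127, -0.0, 0.992], [-0.992, -0.0, 0.127], [0.0, -1.0, -0.0]]
ft_force: [0.3, -0.1, -1.8]
grip_width: 0.0213
```

Emit:
{"api": "jog_arm", "payload": {
  "rows": [
    {"hand": 0.1, "dx": -0.01, "dy": 0, "dz": 0, "ax": 0, "ay": 0, "az": 0},
    {"hand": 0.1, "dx": -0.01, "dy": 0, "dz": 0, "ax": 0, "ay": 0, "az": 0},
    {"hand": 0.1, "dx": -0.01, "dy": 0, "dz": 0, "ax": 0, "ay": 0, "az": 0},
    {"hand": 0.1, "dx": -0.01, "dy": 0, "dz": 0, "ax": 0, "ay": 0, "az": 0},
    {"hand": 0.1, "dx": 0, "dy": 0, "dz": 0, "ax": 0, "ay": 0, "az": 0}
  ]
}}

```text
time_s: 24.18
position: [0.5662, 0.0518, 0.0286]
tool_rot: [[0.127, -0.0, 0.992], [-0.992, -0.0, 0.127], [0.0, -1.0, -0.0]]
ft_force: [0.4, -0.5, -1.8]
grip_width: 0.0212
```

Emit:
{"api": "jog_arm", "payload": {
  "rows": [
    {"hand": 0.1, "dx": -0.01, "dy": 0, "dz": 0, "ax": 0, "ay": 0, "az": 0},
    {"hand": 0.1, "dx": -0.01, "dy": 0, "dz": 0, "ax": 0, "ay": 0, "az": 0},
    {"hand": 0.1, "dx": -0.01, "dy": 0, "dz": 0, "ax": 0, "ay": 0, "az": 0},
    {"hand": 0.1, "dx": -0.01, "dy": 0, "dz": 0, "ax": 0, "ay": 0, "az": 0},
    {"hand": 0.1, "dx": 0, "dy": 0, "dz": 0, "ax": 0, "ay": 0, "az": 0}
  ]
}}

```text
time_s: 24.6
position: [0.5662, 0.0523, 0.0286]
tool_rot: [[0.127, 0.0, 0.992], [-0.992, -0.0, 0.127], [0.0, -1.0, 0.0]]
ft_force: [-0.0, -1.1, -2.6]
grip_width: 0.021
```

```bash
python3 -c "
from plan import *
pins((.034,-.09),3)
"
```

```text
t 24.7 p [0.5662 0.0523 0.0286] yaw 7.32 F [-0.4045 -0.1166 -2.4539] M [-0.0019 -0.0169 -0.0308] Fn -0.42 Ft -0.06 tilt [-0. -1.  0.]
fl 0.05 fr 0.36
```

Emit:
{"api": "jog_arm", "payload": {
  "rows": [
    {"hand": 0.1, "dx": -0.01, "dy": 0, "dz": 0, "ax": 0, "ay": 0, "az": 0},
    {"hand": 0.1, "dx": -0.01, "dy": 0, "dz": 0, "ax": 0, "ay": 0, "az": 0},
    {"hand": 0.1, "dx": -0.01, "dy": 0, "dz": 0, "ax": 0, "ay": 0, "az": 0},
    {"hand": 0.1, "dx": -0.01, "dy": 0, "dz": 0, "ax": 0, "ay": 0, "az": 0},
    {"hand": 0.1, "dx": 0, "dy": 0, "dz": 0, "ax": 0, "ay": 0, "az": 0}
  ]
}}

```text
time_s: 25.17
position: [0.5661, 0.0526, 0.0286]
tool_rot: [[0.127, 0.0, 0.992], [-0.992, -0.0, 0.127], [0.0, -1.0, 0.0]]
ft_force: [-0.2, 0.4, -2.3]
grip_width: 0.0214
```

Emit:
{"api": "jog_arm", "payload": {
  "rows": [
    {"hand": 0.1, "dx": -0.01, "dy": 0, "dz": 0, "ax": 0, "ay": 0, "az": 0},
    {"hand": 0.1, "dx": -0.01, "dy": 0, "dz": 0, "ax": 0, "ay": 0, "az": 0},
    {"hand": 0.1, "dx": -0.01, "dy": 0, "dz": 0, "ax": 0, "ay": 0, "az": 0},
    {"hand": 0.1, "dx": -0.01, "dy": 0, "dz": 0, "ax": 0, "ay": 0, "az": 0},
    {"hand": 0.1, "dx": 0, "dy": 0, "dz": 0, "ax": 0, "ay": 0, "az": 0}
  ]
}}

```text
time_s: 25.58
position: [0.5661, 0.0531, 0.0286]
tool_rot: [[0.127, -0.0, 0.992], [-0.992, 0.0, 0.127], [-0.0, -1.0, -0.0]]
ft_force: [-0.1, -0.1, -1.1]
grip_width: 0.0212
```

Emit:
{"api": "jog_arm", "payload": {
  "rows": [
    {"hand": 0.1, "dx": -0.01, "dy": 0, "dz": 0, "ax": 0, "ay": 0, "az": 0},
    {"hand": 0.1, "dx": -0.01, "dy": 0, "dz": 0, "ax": 0, "ay": 0, "az": 0},
    {"hand": 0.1, "dx": -0.01, "dy": 0, "dz": 0, "ax": 0, "ay": 0, "az": 0},
    {"hand": 0.1, "dx": -0.01, "dy": 0, "dz": 0, "ax": 0, "ay": 0, "az": 0},
    {"hand": 0.1, "dx": 0, "dy": 0, "dz": 0, "ax": 0, "ay": 0, "az": 0}
  ]
}}

```text
time_s: 26.0
position: [0.566, 0.0534, 0.0286]
tool_rot: [[0.127, -0.0, 0.992], [-0.992, -0.0, 0.127], [0.0, -1.0, -0.0]]
ft_force: [-0.0, 0.4, -2.2]
grip_width: 0.0211
```

Emit:
{"api": "jog_arm", "payload": {
  "rows": [
    {"hand": 0.1, "dx": -0.01, "dy": 0, "dz": 0, "ax": 0, "ay": 0, "az": 0},
    {"hand": 0.1, "dx": -0.01, "dy": 0, "dz": 0, "ax": 0, "ay": 0, "az": 0},
    {"hand": 0.1, "dx": -0.01, "dy": 0, "dz": 0, "ax": 0, "ay": 0, "az": 0},
    {"hand": 0.1, "dx": -0.01, "dy": 0, "dz": 0, "ax": 0, "ay": 0, "az": 0},
    {"hand": 0.1, "dx": 0, "dy": 0, "dz": 0, "ax": 0, "ay": 0, "az": 0}
  ]
}}

```text
time_s: 26.42
position: [0.566, 0.0539, 0.0286]
tool_rot: [[0.127, -0.0, 0.992], [-0.992, 0.0, 0.127], [-0.0, -1.0, -0.0]]
ft_force: [-0.6, 0.0, -2.1]
grip_width: 0.0213
```

Emit:
{"api": "jog_arm", "payload": {
  "rows": [
    {"hand": 0.1, "dx": -0.01, "dy": 0, "dz": 0, "ax": 0, "ay": 0, "az": 0},
    {"hand": 0.1, "dx": -0.01, "dy": 0, "dz": 0, "ax": 0, "ay": 0, "az": 0},
    {"hand": 0.1, "dx": -0.01, "dy": 0, "dz": 0, "ax": 0, "ay": 0, "az": 0},
    {"hand": 0.1, "dx": -0.01, "dy": 0, "dz": 0, "ax": 0, "ay": 0, "az": 0},
    {"hand": 0.1, "dx": 0, "dy": 0, "dz": 0, "ax": 0, "ay": 0, "az": 0}
  ]
}}

```text
time_s: 26.83
position: [0.5659, 0.0542, 0.0286]
tool_rot: [[0.127, -0.0, 0.992], [-0.992, 0.0, 0.127], [-0.0, -1.0, -0.0]]
ft_force: [-0.1, 0.4, -1.0]
grip_width: 0.0213
```

Emit:
{"api": "jog_arm", "payload": {
  "rows": [
    {"hand": 0.1, "dx": -0.01, "dy": 0, "dz": 0, "ax": 0, "ay": 0, "az": 0},
    {"hand": 0.1, "dx": -0.01, "dy": 0, "dz": 0, "ax": 0, "ay": 0, "az": 0},
    {"hand": 0.1, "dx": -0.01, "dy": 0, "dz": 0, "ax": 0, "ay": 0, "az": 0},
    {"hand": 0.1, "dx": -0.01, "dy": 0, "dz": 0, "ax": 0, "ay": 0, "az": 0},
    {"hand": 0.1, "dx": 0, "dy": 0, "dz": 0, "ax": 0, "ay": 0, "az": 0}
  ]
}}

```text
time_s: 27.25
position: [0.5659, 0.0546, 0.0286]
tool_rot: [[0.127, -0.0, 0.992], [-0.992, -0.0, 0.127], [0.0, -1.0, -0.0]]
ft_force: [-1.0, 0.2, -2.3]
grip_width: 0.0213
```

```bash
python3 -c "
from plan import *
pins((.032,-.092),2)
from rig import imaging
import cv2
for n in['top']:
  im=imaging.get_image(n)[:,:,::-1]
  c=im[200:250,190:260]
  cv2.imwrite(f'pics/{n}8.png',cv2.resize(c,None,fx=10,fy=10,interpolation=cv2.INTER_CUBIC))
"
```

```text
t 27.3 p [0.5659 0.0546 0.0286] yaw 7.32 F [-0.6307 -0.1101 -2.25  ] M [-0.0147 -0.0138  0.0047] Fn -0.64 Ft -0.03 tilt [-0. -1.  0.]
fl 0.51 fr 0.13
```

View pics/top8.png

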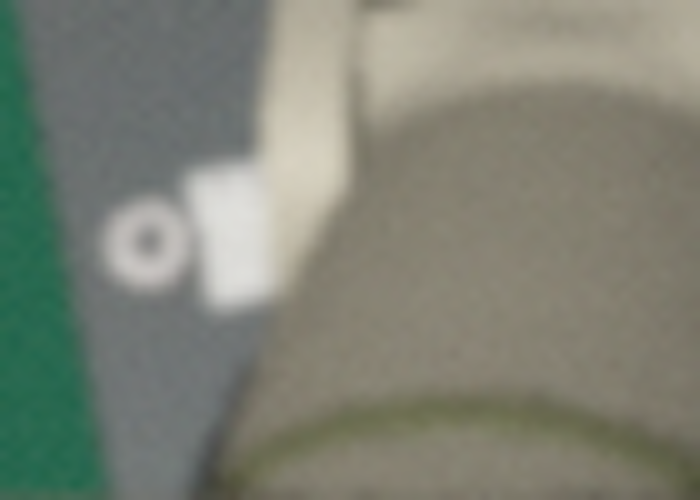

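The gap between the stop rim (x≈190) and the rule's end (x≈198) is still about 2–3 mm.

Emit:
{"api": "jog_arm", "payload": {
  "rows": [
    {"hand": 0.1, "dx": -0.02, "dy": 0, "dz": 0, "ax": 0, "ay": 0, "az": 0},
    {"hand": 0.1, "dx": -0.01, "dy": 0, "dz": 0, "ax": 0, "ay": 0, "az": 0},
    {"hand": 0.1, "dx": -0.01, "dy": 0, "dz": 0, "ax": 0, "ay": 0, "az": 0},
    {"hand": 0.1, "dx": -0.01, "dy": 0, "dz": 0, "ax": 0, "ay": 0, "az": 0},
    {"hand": 0.1, "dx": 0, "dy": 0, "dz": 0, "ax": 0, "ay": 0, "az": 0}
  ]
}}

```text
time_s: 27.82
position: [0.5658, 0.0551, 0.0286]
tool_rot: [[0.127, -0.0, 0.992], [-0.992, -0.0, 0.127], [0.0, -1.0, -0.0]]
ft_force: [-0.5, -0.7, -3.0]
grip_width: 0.0213
```

Emit:
{"api": "jog_arm", "payload": {
  "rows": [
    {"hand": 0.1, "dx": -0.01, "dy": 0, "dz": 0, "ax": 0, "ay": 0, "az": 0},
    {"hand": 0.1, "dx": -0.01, "dy": 0, "dz": 0, "ax": 0, "ay": 0, "az": 0},
    {"hand": 0.1, "dx": -0.01, "dy": 0, "dz": 0, "ax": 0, "ay": 0, "az": 0},
    {"hand": 0.1, "dx": -0.01, "dy": 0, "dz": 0, "ax": 0, "ay": 0, "az": 0},
    {"hand": 0.1, "dx": 0, "dy": 0, "dz": 0, "ax": 0, "ay": 0, "az": 0}
  ]
}}

```text
time_s: 28.23
position: [0.5659, 0.0553, 0.0287]
tool_rot: [[0.127, 0.0, 0.992], [-0.992, -0.0, 0.127], [0.0, -1.0, 0.0]]
ft_force: [-0.3, -1.2, -1.2]
grip_width: 0.0211
```

```bash
python3 -c "
from plan import *
pins((.031,-.093),4)
"
```

```text
t 28.38 p [0.5658 0.0553 0.0287] yaw 7.32 F [ 0.0542 -2.3244 -1.9264] M [-0.2927  0.0044  0.0174] Fn -0.24 Ft -2.31 tilt [ 0.0003 -1.      0.    ]
fl 0.32 fr -0.08
```

The stop touches at about 2.3 N. I'll back off 0.5 mm, load both pins first so the readings can be told apart, and then bring the end back onto the stop.

Emit:
{"api": "jog_arm", "payload": {
  "rows": [
    {"hand": 0.1, "dx": 0.03, "dy": 0, "dz": 0, "ax": 0, "ay": 0, "az": 0},
    {"hand": 0.1, "dx": 0.04, "dy": 0, "dz": 0, "ax": 0, "ay": 0, "az": 0},
    {"hand": 0.1, "dx": 0, "dy": 0, "dz": 0.02, "ax": 0, "ay": 0, "az": 0},
    {"hand": 0.1, "dx": 0, "dy": 0, "dz": 0.02, "ax": 0, "ay": 0, "az": 0},
    {"hand": 0.1, "dx": 0, "dy": 0, "dz": 0, "ax": 0, "ay": 0, "az": 0}
  ]
}}

```text
time_s: 28.85
position: [0.5661, 0.055, 0.0285]
tool_rot: [[0.127, -0.001, 0.992], [-0.992, 0.0, 0.127], [-0.0, -1.0, -0.001]]
ft_force: [-0.6, 0.2, -2.0]
grip_width: 0.0213
```

```bash
python3 -c "
from plan import *
pins((.0315,-.0925),4)
"
```

```text
t 29.0 p [0.5661 0.055  0.0285] yaw 7.32 F [-1.0519  0.0951 -2.29  ] M [ 0.0503  0.1414 -0.0229] Fn -1.03 Ft 0.23 tilt [-0.0002 -1.     -0.0004]
fl 0.58 fr 0.45
```

Emit:
{"api": "jog_arm", "payload": {
  "rows": [
    {"hand": 0.1, "dx": 0, "dy": 0, "dz": 0.01, "ax": 0, "ay": -0.05, "az": 0},
    {"hand": 0.1, "dx": 0, "dy": 0, "dz": 0.01, "ax": 0, "ay": -0.05, "az": 0},
    {"hand": 0.1, "dx": 0, "dy": 0, "dz": 0.01, "ax": 0, "ay": 0, "az": 0},
    {"hand": 0.1, "dx": 0, "dy": 0, "dz": 0, "ax": 0, "ay": 0, "az": 0},
    {"hand": 0.1, "dx": 0, "dy": 0, "dz": 0, "ax": 0, "ay": 0, "az": 0}
  ]
}}

```text
time_s: 29.47
position: [0.5662, 0.055, 0.0285]
tool_rot: [[0.129, -0.001, 0.992], [-0.992, 0.0, 0.129], [-0.0, -1.0, -0.001]]
ft_force: [-3.8, -0.1, -1.1]
grip_width: 0.0211
```

```bash
python3 -c "
from plan import *
pins((.0315,-.0925),4)
"
```

```text
t 29.62 p [0.5662 0.055  0.0285] yaw 7.42 F [-3.8852  0.5828 -1.0586] M [ 0.1151  0.7226 -0.141 ] Fn -3.78 Ft 1.08 tilt [-0.0002 -1.     -0.0009]
fl 1.68 fr 2.10
```

Emit:
{"api": "jog_arm", "payload": {
  "rows": [
    {"hand": 0.1, "dx": 0, "dy": 0, "dz": 0.01, "ax": 0, "ay": -0.05, "az": 0},
    {"hand": 0.1, "dx": 0, "dy": 0, "dz": 0.01, "ax": 0, "ay": 0, "az": 0},
    {"hand": 0.1, "dx": 0, "dy": 0, "dz": 0.01, "ax": 0, "ay": 0, "az": 0},
    {"hand": 0.1, "dx": 0, "dy": 0, "dz": 0, "ax": 0, "ay": 0, "az": 0},
    {"hand": 0.1, "dx": 0, "dy": 0, "dz": 0, "ax": 0, "ay": 0, "az": 0}
  ]
}}

```text
time_s: 30.08
position: [0.5662, 0.055, 0.0285]
tool_rot: [[0.13, -0.002, 0.992], [-0.992, 0.0, 0.13], [-0.0, -1.0, -0.002]]
ft_force: [-7.5, 0.7, 0.6]
grip_width: 0.0212
```

```bash
python3 -c "
from plan import *
pins((.0315,-.0925),5)
"
```

```text
t 30.28 p [0.5662 0.055  0.0285] yaw 7.46 F [-5.8537  0.4687  0.021 ] M [ 0.0344  1.0345 -0.1946] Fn -5.74 Ft 1.23 tilt [-0.0003 -1.     -0.0015]
fl 2.72 fr 3.03
```

Emit:
{"api": "jog_arm", "payload": {
  "rows": [
    {"hand": 0.1, "dx": 0, "dy": 0, "dz": 0.01, "ax": 0, "ay": 0, "az": 0},
    {"hand": 0.1, "dx": -0.01, "dy": 0, "dz": 0.01, "ax": 0, "ay": -0.03, "az": 0},
    {"hand": 0.1, "dx": -0.01, "dy": 0, "dz": 0, "ax": 0, "ay": 0, "az": 0},
    {"hand": 0.1, "dx": -0.01, "dy": 0, "dz": 0, "ax": 0, "ay": 0, "az": 0},
    {"hand": 0.1, "dx": 0, "dy": 0, "dz": 0, "ax": 0, "ay": 0, "az": 0}
  ]
}}

```text
time_s: 30.75
position: [0.5663, 0.0551, 0.0285]
tool_rot: [[0.13, -0.002, 0.991], [-0.991, -0.0, 0.13], [0.0, -1.0, -0.002]]
ft_force: [-6.7, -1.2, 0.2]
grip_width: 0.0214
```

```bash
python3 -c "
from plan import *
pins((.0315,-.0925),5)
"
```

```text
t 30.95 p [0.5663 0.0551 0.0285] yaw 7.49 F [-6.5143 -1.3009  0.2165] M [-0.2037  1.2002 -0.2281] Fn -6.63 Ft -0.44 tilt [ 0.0001 -1.     -0.0019]
fl 3.11 fr 3.52
```

Emit:
{"api": "jog_arm", "payload": {
  "rows": [
    {"hand": 0.1, "dx": -0.01, "dy": 0, "dz": 0, "ax": 0, "ay": 0, "az": 0},
    {"hand": 0.1, "dx": -0.01, "dy": 0, "dz": 0, "ax": 0, "ay": 0, "az": 0},
    {"hand": 0.1, "dx": -0.01, "dy": 0, "dz": 0, "ax": 0, "ay": 0, "az": 0},
    {"hand": 0.1, "dx": 0, "dy": 0, "dz": 0, "ax": 0, "ay": 0, "az": 0},
    {"hand": 0.1, "dx": 0, "dy": 0, "dz": 0, "ax": 0, "ay": 0, "az": 0}
  ]
}}

```text
time_s: 31.42
position: [0.5663, 0.0551, 0.0285]
tool_rot: [[0.13, -0.002, 0.991], [-0.991, -0.001, 0.13], [0.0, -1.0, -0.002]]
ft_force: [-6.4, -2.5, 0.3]
grip_width: 0.0212
```

```bash
python3 -c "
from plan import *
pins((.0315,-.0925),5)
"
```

```text
t 31.62 p [0.5663 0.0551 0.0285] yaw 7.49 F [-6.5934 -2.3909 -0.3   ] M [-0.4355  1.1709 -0.2504] Fn -6.85 Ft -1.51 tilt [ 0.0004 -1.     -0.002 ]
fl 3.09 fr 3.76
```

Emit:
{"api": "jog_arm", "payload": {
  "rows": [
    {"hand": 0.1, "dx": -0.01, "dy": 0, "dz": 0, "ax": 0, "ay": 0, "az": 0},
    {"hand": 0.1, "dx": -0.01, "dy": 0, "dz": 0, "ax": 0, "ay": 0, "az": 0},
    {"hand": 0.1, "dx": -0.01, "dy": 0, "dz": 0, "ax": 0, "ay": 0, "az": 0},
    {"hand": 0.1, "dx": 0, "dy": 0, "dz": 0, "ax": 0, "ay": 0, "az": 0},
    {"hand": 0.1, "dx": 0, "dy": 0, "dz": 0, "ax": 0, "ay": 0, "az": 0}
  ]
}}

```text
time_s: 32.08
position: [0.5663, 0.0552, 0.0284]
tool_rot: [[0.13, -0.002, 0.991], [-0.991, -0.001, 0.13], [0.001, -1.0, -0.002]]
ft_force: [-6.6, -3.9, -1.3]
grip_width: 0.021
```

```bash
python3 -c "
from plan import *
np.set_printoptions(precision=5,suppress=True)
pins((.0315,-.0925),5)
"
```

```text
t 32.28 p [0.56627 0.05519 0.02845] yaw 7.49 F [-5.99113 -3.38295 -0.52091] M [-0.63432  1.13766 -0.26482] Fn -6.38 Ft -2.57 tilt [ 0.0008  -1.      -0.00199]
fl 2.62 fr 3.76
```

Emit:
{"api": "jog_arm", "payload": {
  "rows": [
    {"hand": 0.1, "dx": -0.01, "dy": 0, "dz": 0, "ax": 0, "ay": 0, "az": 0},
    {"hand": 0.1, "dx": -0.01, "dy": 0, "dz": 0, "ax": 0, "ay": 0, "az": 0},
    {"hand": 0.1, "dx": -0.01, "dy": 0, "dz": 0, "ax": 0, "ay": 0, "az": 0},
    {"hand": 0.1, "dx": 0, "dy": 0, "dz": 0, "ax": 0, "ay": 0, "az": 0},
    {"hand": 0.1, "dx": 0, "dy": 0, "dz": 0, "ax": 0, "ay": 0, "az": 0}
  ]
}}

```text
time_s: 32.75
position: [0.5663, 0.0553, 0.0284]
tool_rot: [[0.13, -0.002, 0.991], [-0.991, -0.001, 0.13], [0.001, -1.0, -0.002]]
ft_force: [-6.5, -4.0, -1.2]
grip_width: 0.0208
```

```bash
python3 -c "
from plan import *
np.set_printoptions(precision=5,suppress=True)
pins((.0315,-.0925),5)
"
```

```text
t 32.95 p [0.56625 0.05532 0.0284 ] yaw 7.49 F [-6.08938 -4.33645 -1.10066] M [-0.8003   1.11976 -0.24445] Fn -6.6 Ft -3.51 tilt [ 0.00102 -1.      -0.00204]
fl 2.95 fr 3.65
```

Emit:
{"api": "jog_arm", "payload": {
  "rows": [
    {"hand": 0.1, "dx": -0.01, "dy": 0, "dz": 0, "ax": 0, "ay": 0, "az": 0},
    {"hand": 0.1, "dx": -0.01, "dy": 0, "dz": 0, "ax": 0, "ay": 0, "az": 0},
    {"hand": 0.1, "dx": -0.01, "dy": 0, "dz": 0, "ax": 0, "ay": 0, "az": 0},
    {"hand": 0.1, "dx": 0, "dy": 0, "dz": 0, "ax": 0, "ay": 0, "az": 0},
    {"hand": 0.1, "dx": 0, "dy": 0, "dz": 0, "ax": 0, "ay": 0, "az": 0}
  ]
}}

```text
time_s: 33.42
position: [0.5663, 0.0554, 0.0284]
tool_rot: [[0.13, -0.002, 0.991], [-0.991, -0.002, 0.13], [0.001, -1.0, -0.002]]
ft_force: [-6.3, -5.5, -1.6]
grip_width: 0.0212
```

```bash
python3 -c "
from plan import *
np.set_printoptions(precision=5,suppress=True)
pins((.0315,-.0925),5)
"
```

```text
t 33.62 p [0.56625 0.0554  0.02839] yaw 7.49 F [-5.95709 -5.91218 -1.61747] M [-0.96665  1.13649 -0.28498] Fn -6.68 Ft -5.09 tilt [ 0.00134 -1.      -0.00206]
fl 2.68 fr 3.99
```

Emit:
{"api": "jog_arm", "payload": {
  "rows": [
    {"hand": 0.1, "dx": -0.01, "dy": 0, "dz": 0, "ax": 0, "ay": 0, "az": 0},
    {"hand": 0.1, "dx": -0.01, "dy": 0, "dz": 0, "ax": 0, "ay": 0, "az": 0},
    {"hand": 0.1, "dx": -0.01, "dy": 0, "dz": 0, "ax": 0, "ay": 0, "az": 0},
    {"hand": 0.1, "dx": 0, "dy": 0, "dz": 0, "ax": 0, "ay": 0, "az": 0},
    {"hand": 0.1, "dx": 0, "dy": 0, "dz": 0, "ax": 0, "ay": 0, "az": 0}
  ]
}}

```text
time_s: 34.08
position: [0.5662, 0.0555, 0.0284]
tool_rot: [[0.13, -0.002, 0.991], [-0.991, -0.002, 0.13], [0.002, -1.0, -0.002]]
ft_force: [-5.8, -6.7, -1.3]
grip_width: 0.0212
```

```bash
python3 -c "
from plan import *
np.set_printoptions(precision=5,suppress=True)
pins((.0315,-.0925),8)
"
```

```text
t 34.43 p [0.56625 0.05546 0.0284 ] yaw 7.48 F [-5.85381 -7.11129 -1.22231] M [-1.17233  1.1491  -0.2461 ] Fn -6.73 Ft -6.29 tilt [ 0.00174 -1.      -0.00209]
fl 3.04 fr 3.69
```

The estimate is about 3.3–3.7 N on each pin and about 3–3.5 N on the stop once pin friction is taken off. I'll add a little and hold.

Emit:
{"api": "jog_arm", "payload": {
  "rows": [
    {"hand": 0.1, "dx": -0.01, "dy": 0, "dz": 0, "ax": 0, "ay": 0, "az": 0},
    {"hand": 0.1, "dx": 0, "dy": 0, "dz": 0, "ax": 0, "ay": 0, "az": 0},
    {"hand": 0.1, "dx": 0, "dy": 0, "dz": 0, "ax": 0, "ay": 0, "az": 0},
    {"hand": 0.1, "dx": 0, "dy": 0, "dz": 0, "ax": 0, "ay": 0, "az": 0},
    {"hand": 0.1, "dx": 0, "dy": 0, "dz": 0, "ax": 0, "ay": 0, "az": 0}
  ]
}}

```text
time_s: 34.9
position: [0.5663, 0.0555, 0.0284]
tool_rot: [[0.13, -0.002, 0.991], [-0.991, -0.002, 0.13], [0.002, -1.0, -0.002]]
ft_force: [-6.6, -8.8, -0.7]
grip_width: 0.0211
```

```bash
python3 -c "
from plan import *
np.set_printoptions(precision=5,suppress=True)
pins((.0315,-.0925),8)
"
```

```text
t 35.25 p [0.56623 0.05548 0.0284 ] yaw 7.48 F [-6.24418 -7.74699 -1.06021] M [-1.26556  1.16702 -0.25635] Fn -7.2 Ft -6.87 tilt [ 0.00185 -1.      -0.00213]
fl 3.30 fr 3.90
```

Emit:
{"api": "jog_arm", "payload": {
  "rows": [
    {"hand": 0.1, "dx": 0.01, "dy": 0, "dz": -0.01, "ax": 0, "ay": 0, "az": 0},
    {"hand": 0.1, "dx": 0, "dy": 0, "dz": 0, "ax": 0, "ay": 0, "az": 0},
    {"hand": 0.1, "dx": 0, "dy": 0, "dz": 0, "ax": 0, "ay": 0, "az": 0},
    {"hand": 0.1, "dx": 0, "dy": 0, "dz": 0, "ax": 0, "ay": 0, "az": 0},
    {"hand": 0.1, "dx": 0, "dy": 0, "dz": 0, "ax": 0, "ay": 0, "az": 0}
  ]
}}

```text
time_s: 35.72
position: [0.5662, 0.0555, 0.0284]
tool_rot: [[0.13, -0.002, 0.991], [-0.991, -0.002, 0.13], [0.002, -1.0, -0.002]]
ft_force: [-5.7, -7.4, -1.3]
grip_width: 0.0209
```

```bash
python3 -c "
from plan import *
np.set_printoptions(precision=5,suppress=True)
pins((.0315,-.0925),6)
"
```

```text
t 35.97 p [0.56623 0.05547 0.0284 ] yaw 7.49 F [-5.58247 -7.2173  -1.30381] M [-1.15702  1.07738 -0.2513 ] Fn -6.48 Ft -6.43 tilt [ 0.00175 -1.      -0.00181]
fl 2.80 fr 3.67
```

Step 2 has been held for over 1 s. Now I unload gently.

Emit:
{"api": "jog_arm", "payload": {
  "rows": [
    {"hand": 0.1, "dx": 0.02, "dy": 0, "dz": -0.01, "ax": 0, "ay": 0.03, "az": 0},
    {"hand": 0.1, "dx": 0.02, "dy": 0, "dz": -0.01, "ax": 0, "ay": 0.03, "az": 0},
    {"hand": 0.1, "dx": 0.02, "dy": 0, "dz": -0.01, "ax": 0, "ay": 0.03, "az": 0},
    {"hand": 0.1, "dx": 0.02, "dy": 0, "dz": -0.01, "ax": 0, "ay": 0.03, "az": 0},
    {"hand": 0.1, "dx": 0.02, "dy": 0, "dz": -0.01, "ax": 0, "ay": 0.03, "az": 0}
  ]
}}

```text
time_s: 36.43
position: [0.5662, 0.0554, 0.0284]
tool_rot: [[0.128, -0.001, 0.992], [-0.992, -0.0, 0.128], [0.0, -1.0, -0.001]]
ft_force: [-3.2, -1.5, -2.2]
grip_width: 0.0213
```

```bash
python3 -c "
from plan import *
np.set_printoptions(precision=5,suppress=True)
pins((.0315,-.0925),5)
"
```

```text
t 36.63 p [0.56616 0.05538 0.02841] yaw 7.35 F [-4.24252 -2.64983 -3.20109] M [-0.53393  0.75399 -0.08282] Fn -4.55 Ft -2.08 tilt [ 0.00047 -1.      -0.0007 ]
fl 2.72 fr 1.82
```

Emit:
{"api": "jog_arm", "payload": {
  "rows": [
    {"hand": 0.1, "dx": 0.01, "dy": 0, "dz": -0.01, "ax": 0, "ay": 0, "az": 0},
    {"hand": 0.1, "dx": 0.01, "dy": 0.01, "dz": -0.01, "ax": 0, "ay": 0, "az": 0},
    {"hand": 0.1, "dx": 0.01, "dy": 0.02, "dz": -0.01, "ax": 0, "ay": 0, "az": 0},
    {"hand": 0.1, "dx": 0, "dy": 0.02, "dz": 0, "ax": 0, "ay": 0, "az": 0},
    {"hand": 0.1, "dx": 0, "dy": 0.01, "dz": 0, "ax": 0, "ay": 0, "az": 0}
  ]
}}

```text
time_s: 37.1
position: [0.5662, 0.0554, 0.0283]
tool_rot: [[0.128, 0.0, 0.992], [-0.992, -0.0, 0.128], [0.0, -1.0, 0.0]]
ft_force: [-4.8, -2.4, 1.2]
grip_width: 0.021
```

```bash
python3 -c "
from plan import *
np.set_printoptions(precision=5,suppress=True)
pins((.0315,-.0925),5)
"
```

```text
t 37.3 p [0.56615 0.05536 0.0283 ] yaw 7.35 F [-4.56596 -1.83057 -0.61898] M [-0.41648  0.86831 -0.08738] Fn -4.76 Ft -1.23 tilt [ 0.00016 -1.       0.00036]
fl 2.85 fr 1.91
```

Emit:
{"api": "jog_arm", "payload": {
  "rows": [
    {"hand": 0.1, "dx": 0.01, "dy": 0, "dz": -0.01, "ax": 0, "ay": 0, "az": 0},
    {"hand": 0.1, "dx": 0, "dy": 0, "dz": -0.01, "ax": 0, "ay": 0, "az": 0},
    {"hand": 0.1, "dx": 0, "dy": 0.01, "dz": -0.01, "ax": 0, "ay": 0, "az": 0},
    {"hand": 0.1, "dx": 0, "dy": 0.01, "dz": -0.01, "ax": 0, "ay": 0, "az": 0},
    {"hand": 0.1, "dx": 0, "dy": 0, "dz": 0, "ax": 0, "ay": 0, "az": 0}
  ]
}}

```text
time_s: 37.77
position: [0.5661, 0.0553, 0.028]
tool_rot: [[0.128, 0.001, 0.992], [-0.992, 0.0, 0.128], [0.0, -1.0, 0.001]]
ft_force: [-2.3, -0.9, -1.6]
grip_width: 0.0215
```

```bash
python3 -c "
from plan import *
np.set_printoptions(precision=5,suppress=True)
pins((.0315,-.0925),5)
"
```

```text
t 37.97 p [0.56606 0.05527 0.02794] yaw 7.35 F [-1.81636 -0.32672 -1.22024] M [-0.06689  0.34292 -0.032  ] Fn -1.84 Ft -0.09 tilt [ 0.00004 -1.       0.00079]
fl 1.12 fr 0.73
```

Emit:
{"api": "jog_arm", "payload": {
  "rows": [
    {"hand": 0.1, "dx": 0, "dy": 0.02, "dz": 0, "ax": 0, "ay": 0, "az": 0},
    {"hand": 0.1, "dx": 0, "dy": 0.02, "dz": 0, "ax": 0, "ay": 0, "az": 0},
    {"hand": 0.1, "dx": 0, "dy": 0, "dz": 0, "ax": 0, "ay": 0, "az": 0},
    {"hand": 0.1, "dx": 0, "dy": 0, "dz": 0, "ax": 0, "ay": 0, "az": 0},
    {"hand": 0.1, "dx": 0, "dy": 0, "dz": 0, "ax": 0, "ay": 0, "az": 0}
  ]
}}

```text
time_s: 38.43
position: [0.566, 0.0552, 0.0277]
tool_rot: [[0.128, 0.001, 0.992], [-0.992, 0.0, 0.128], [0.0, -1.0, 0.001]]
ft_force: [-1.0, 0.0, 4.4]
grip_width: 0.0215
```

```bash
python3 -c "
from plan import *
np.set_printoptions(precision=5,suppress=True)
pins((.0315,-.0925),5)
"
```

```text
t 38.63 p [0.56603 0.05524 0.02775] yaw 7.34 F [-1.01566  0.71405  4.85437] M [ 0.10769  0.25396 -0.03814] Fn -0.92 Ft 0.84 tilt [ 0.0001  -1.       0.00097]
fl 0.38 fr 0.54
```

It's back on the board with about 5 N down and light pin contact. Opening slowly.

Emit:
{"api": "jog_arm", "payload": {
  "rows": [
    {"hand": 0.1, "dx": 0, "dy": -0.02, "dz": 0, "ax": 0, "ay": 0, "az": 0},
    {"hand": 0.28, "dx": 0, "dy": 0, "dz": 0, "ax": 0, "ay": 0, "az": 0},
    {"hand": 0.32, "dx": 0, "dy": 0, "dz": 0, "ax": 0, "ay": 0, "az": 0},
    {"hand": 0.36, "dx": 0, "dy": 0, "dz": 0, "ax": 0, "ay": 0, "az": 0},
    {"hand": 0.4, "dx": 0, "dy": 0, "dz": 0, "ax": 0, "ay": 0, "az": 0}
  ]
}}

```text
time_s: 39.1
position: [0.5657, 0.0552, 0.0274]
tool_rot: [[0.128, -0.0, 0.992], [-0.992, -0.0, 0.128], [0.0, -1.0, -0.0]]
ft_force: [-0.1, -0.4, -0.1]
grip_width: 0.0343
```

```bash
python3 -c "
from plan import *
np.set_printoptions(precision=5,suppress=True)
avg(3);st()
"
```

```text
t 39.2 p [0.56568 0.05516 0.02746] yaw 7.35 F [-0.17476 -0.25879 -0.3489 ] M [-0.00011 -0.00617 -0.00121] Fn -0.21 Ft -0.23 tilt [ 0.00004 -1.      -0.00015]
t 39.25 p [0.56569 0.05518 0.02754] yaw 7.35 F [-0.19763  0.61887 -0.44099] M [-0.00287  0.00786  0.01198] w 0.034 tilt [ 0.00001 -1.      -0.00011]
```

Emit:
{"api": "jog_arm", "payload": {
  "rows": [
    {"hand": 0.5, "dx": 0, "dy": -0.5, "dz": 0, "ax": 0, "ay": 0, "az": 0},
    {"hand": 0.5, "dx": 0, "dy": -1.5, "dz": 0, "ax": 0, "ay": 0, "az": 0},
    {"hand": 0.5, "dx": 0, "dy": -2.5, "dz": 0, "ax": 0, "ay": 0, "az": 0},
    {"hand": 0.5, "dx": 0, "dy": -2.5, "dz": 0, "ax": 0, "ay": 0, "az": 0},
    {"hand": 0.5, "dx": 0, "dy": -2.5, "dz": 0, "ax": 0, "ay": 0, "az": 0}
  ]
}}

```text
time_s: 39.67
position: [0.5655, 0.0552, 0.124]
tool_rot: [[0.128, -0.0, 0.992], [-0.992, -0.0, 0.128], [-0.0, -1.0, -0.0]]
ft_force: [1.2, -0.5, 0.1]
grip_width: 0.0422
```

Emit:
{"api": "jog_arm", "payload": {
  "rows": [
    {"hand": 0.5, "dx": 0, "dy": -2.5, "dz": 0, "ax": 0, "ay": 0, "az": 0},
    {"hand": 0.5, "dx": 0, "dy": -2.0, "dz": -3, "ax": 0, "ay": 0, "az": 0},
    {"hand": 0.5, "dx": 0, "dy": -1.0, "dz": -4, "ax": 0, "ay": 0, "az": 0},
    {"hand": 0.5, "dx": 0, "dy": 0, "dz": -4, "ax": 0, "ay": 0, "az": 0},
    {"hand": 0.5, "dx": 0, "dy": 0, "dz": -4, "ax": 0, "ay": 0, "az": 0}
  ]
}}

```text
time_s: 40.08
position: [0.4153, 0.036, 0.1783]
tool_rot: [[0.128, 0.002, 0.992], [-0.992, -0.0, 0.128], [0.001, -1.0, 0.002]]
ft_force: [0.2, -0.3, -0.0]
grip_width: 0.0428
```

```bash
python3 -c "
from plan import *
from rig import imaging
import cv2
st()
for n in('top','side'):
  im=imaging.get_image(n)[:,:,::-1]
  cv2.imwrite(f'pics/{n}9f.png',im)
  c=im[160:275,180:350] if n=='top' else im[175:270,180:360]
  cv2.imwrite(f'pics/{n}9.png',cv2.resize(c,None,fx=4.4,fy=4.4,interpolation=cv2.INTER_CUBIC))
"
```

```text
t 40.08 p [0.4153 0.036  0.1783] yaw 7.37 F [ 0.228  -0.3101 -0.0005] M [-0.043  -0.0483  0.0189] w 0.0428 tilt [ 0.0007 -1.      0.0017]
```

View pics/top9.png

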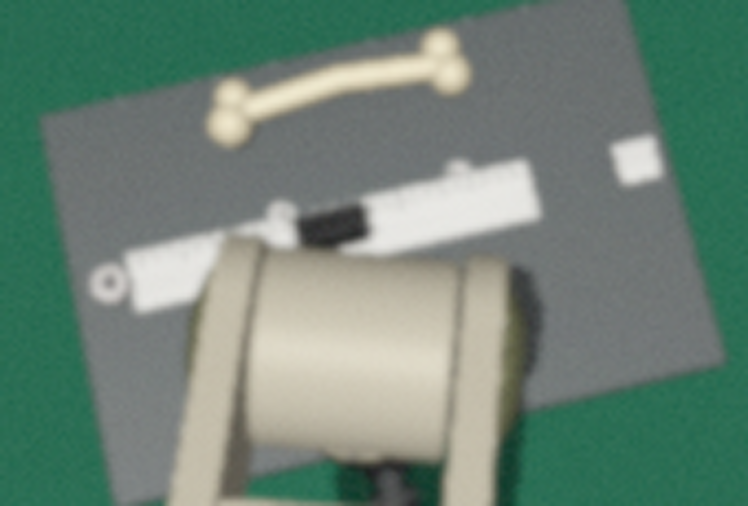

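View pics/side9.png

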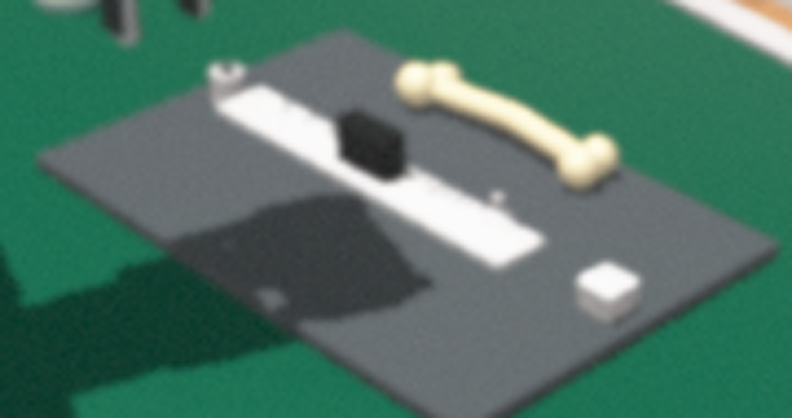

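The top crop shows the rule's far edge against both pins, (281,212) and (459,167), and its left end at the stop (109,284). The tin at (637,160) hasn't moved, the rule looks flat in the side view, and the arm is clear. Handing in.

```bash
python3 - <<'E'
import cv2,numpy as np
a=cv2.imread('pics/top0.png').astype(int);b=cv2.imread('pics/top9f.png').astype(int)
for n,(r,c) in dict(bowl=(slice(160,205),slice(395,440)),tin=(slice(188,206),slice(316,334)),jar=(slice(218,250),slice(104,140))).items():
    print(n,np.abs(a[r,c]-b[r,c]).mean().round(1))
from rig import job
print(job.close_job())
E
```

```text
bowl 5.9
tin 6.3
jar 5.7
the job is handed in; nothing more can be done
None
```

The straightedge is handed in lying flat on the board against both pins and the stop post, at 40 s of the 72 s allowed. The hand-in gave no verdict.

- **Pins (step 1):** I gripped the block, lifted the straightedge less than 1 mm, turned it parallel to the pins and pressed. By wrist force and moment each pin took about 3.3 N, held for about 0.8 s.
- **Stop (step 2):** I slid it about 31 mm along the pins and pressed its end on the stop post while holding the pins, for over 1 s. The estimates were about 3 N on the left pin, 3.7 N on the right and 3–4 N on the stop.
- **Least certain number:** the total lengthwise force was 6.3–6.9 N, but it includes friction from the pins. The stop's share is worked out from that, not measured directly. For about 10 mm of the slide the straightedge was a hair off the pins, and I pressed it back on before loading the stop.
- **Release:** I unloaded it to about 1 N, set it down on the board and opened the fingers slowly. On opening, the tool sprang back about 0.4 mm.
- **Last pictures:** the edge is against both pins, the end is at the stop and the straightedge looks flat. The tin, jar and bowl match the first picture, with only noise-level differences.
- **Check that disagreed:** heights measured from the two cameras came out about 3 mm low, so I relied on touch for the contacts.

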